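Clear the bench by the coat hooks

ROBOT

A 6-joint arm with a two-finger parallel gripper is mounted at the origin on the work surface. World frame = base frame: x ahead of the robot, y to its left, z up, the work surface at z = 0. Lengths are in m, angles in rad, forces in N, time in s.
With the tool pointing down it reaches from about 0.35 to 0.8 m from the base axis. Payload 7.3 kg.
Tool frame: the origin (TCP) lies on the centre line of the jaws, within the pads' length; the fingertips stand 17 mm ahead of it and the grasp point (between the pads) lies 2 mm behind it; z points along the fingers, y is the direction in which the jaws open and shut (so a half turn about z gives the same grasp; the last joint's range is limited). The gripper opens to 85 mm and grips with 20 to 120 N. Pads are 22 mm wide; open, the fingers measure 114 mm over their backs; the gripper's body (76 mm by 85 mm) begins 54 mm behind the grasp point. The pads swing forward as they close: fully open they stand 13 mm farther back than shut.
Start: joints at [1.106, 0.342, 1.524, -0, 1.275, -0.146], TCP at [0.165, 0.499, 0.248] pointing down, gripper open.
Joint ranges: [-2.53, 2.53], [-0.77, 2.02], [0.04, 2.7], [-1, 4.14], [0.28, 2.66], [-3.11, 3.11]. Speed limits (rad/s): [2.57, 2.57, 3.14, 3.14, 3.14, 3.14].

INTERFACE

Orientations are given as a unit quaternion [w, x, y, z].
In Python, from rig import bot gives the robot as it stands.
- The arm moves only by the shell command python3 -m pendant 'ROWS' [FORCE]. ROWS is JSON, a list that holds one entry, the list of rows, each a list of 7 numbers: the turn, a rotation vector about the world's x, y, z in degrees, then the shift along the world's x, y, z in cm, then the gripper's target within -1 to 1 (fully open at 1, half-way at 0, shut at -1). In form: [[[wx, wy, wz, tx, ty, tz, jaw], ...]]. A call has 1 to 10 rows; each row shifts and turns the commanded pose from where the row before left it; what a row does not reach is not made up. A row lasts 1/12 s, in which the tool goes at most 41.7 mm and 7.16 degrees, less where a joint would pass 70% of its speed; a pose out of reach is approached as far as the arm can. A call with a gripper value outside its range is refused whole. The fingers move at their own pace and stop on an object; FORCE is the grip in N (left out, the last holds). Time passes only in rows, so rows that do not move let the fingers close. It gives the time, the measured TCP pose, the force and the opening at its end, in the units of the state.
- bot.sense(): the state, without advancing time (a new reading comes with each control period).
- bot.snapshot(name): name is "scene" or "top" or "wrist"; returns (picture, depth): 400x640x3 uint8, blue, green, red; 400x640 float32, m along the optical axis (not along the pixel's ray), 0 where there is no reading.
- bot.calibration(name): a dict with "K" (3x3 intrinsics, pixels), "rvec" (rotation vector, rad) and "tvec" (3), from world to camera coordinates, as OpenCV has them; the wrist camera has in their place "T_tool_cam" (4x4, takes a point from camera to tool coordinates, whose origin is the TCP and whose axes are the flange's). Camera axes: x right, y down, z forward; pixel columns grow to the right and rows downward; lengths in m; the calibration is good to about 2 mm. A picture is of the moment at which its call begins: read the wrist's pose just before it. calibration takes no time and is no camera call.
- bot.job_done(): hands the job in, once; it reports no verdict.
Trained networks look in the newest picture that a camera, given by its name, has taken for a name from the list of things; names that differ only in an ending like _2 or _b are one class to them, and where a whole thing is asked for, a point or a joint stands for the part that bears it (a point fixed in the world has none). Each returns a list of dicts, best first, with "score" (0 to 1); they miss things now and then, are a little off and sometimes report something else, mostly with a low value. They report only what shows in the picture. A call takes as long as a camera call. They do not tell look-alikes from the thing itself.
- bot.look_for(label, camera): "xy" ([column, row] as shares, 0 to 1, of the picture: columns of its width, rows of its height, amid what is visible of it).
- bot.masks_of(label, camera): "pixels" (400x640 bool, what is visible of it) and "xy" ([column, row] as shares, 0 to 1, of the picture: columns of its width, rows of its height, amid what is visible of it).
- bot.tip_of(label, camera): "xy" ([column, row] as shares, 0 to 1, of the picture: columns of its width, rows of its height: a listed point, or the origin of a listed thing).
The state is a dict: "time_s": time; "qpos": joint angles; "qd": joint speeds; "effort": joint torques, N m; "tcp_pos": TCP position; "eef_rot": TCP orientation; "force": force on the tool from outside, world axes, zero at the start; "wrist_torque": the same for the moment, N m; "grip_width": finger opening in m.
Only numpy, scipy, OpenCV 4.12 (cv2) and the standard library are available. Lean on these libraries where they do the work, as an engineer would, in place of code of your own. Each camera call takes 0.05 s, during which the arm holds its last target.

TASK

Tidy the bench: file both brown mailers upright and fully home in a free slot of the wooden mail caddy, one to a slot, and set each of the other things lying about the bench (those that are there of flashlight, key tag, glasses case and padlock) gently, lying flat, in a free spot well inside the edges of the cork mat so that it touches no other thing there. Do not push or shift the saucer, the glass pebble, the clip or the white mailer that is already filed.

Things in the scene. Friction and masses are not known exactly. Their poses are not given: they have to be found in the camera images.
- mat_top (a point): centre of the top face of the cork mat, 300 mm (its x) by 370 mm (its y), 4 mm thick, fixed on the bench; axes along its sides
- mat: the same cork mat; origin at the centre of its underside, z up
- slot0 (a point): centre of the floor of slot 0 of the fixed wooden mail caddy (block 137 mm in its x by 134 mm in its y, 53 mm high). Three equal slots side by side along the caddy's x, 46 mm apart; each is 21 mm wide (x), 118 mm long (y) and 45 mm deep; floor 8 mm above the bench. Axes are the caddy's, z up
- slot1 (a point): same for the middle slot
- slot2 (a point): same for slot 2, on the +x side
- mailer_a_mid (a point): centre of a slim rigid brown cardboard mailer with a blue band, 16 mm thick (its x), 110 mm long (its y), 90 mm tall (z), 120 g, standing upright on its long edge on the bench, to be filed. In a slot it stands 45 mm proud of the caddy
- mailer_b_mid (a point): centre of a slim rigid brown cardboard mailer with a green band, 16 mm thick (its x), 110 mm long (its y), 90 mm tall (z), 120 g, standing upright on its long edge on the bench, to be filed. In a slot it stands 45 mm proud of the caddy
- filed0_mid (a point): centre of a white mailer of the same size, already filed in slot 0; exactly one of the three white mailers is present, the others are absent
- filed1_mid (a point): centre of a white mailer of the same size, already filed in slot 1; exactly one of the three white mailers is present, the others are absent
- filed2_mid (a point): centre of a white mailer of the same size, already filed in slot 2; exactly one of the three white mailers is present, the others are absent
- flashlight_mid (a point): centre (half-way up) of the black flashlight lying on its side with a red button on top, 124 mm long (x), 30 mm wide and 30 mm high at the squared head (body 27 mm thick), squared ends keep it from rolling, any of its four sides may be down, 110 g; starts on the bench, may be absent; z up
- keytag_mid (a point): centre (half-way up) of the flat orange plastic key tag, 110 mm (x) by 45 mm (y), 12 mm thick, 60 g; starts on the bench, may be absent; z up
- glassescase_mid (a point): centre (half-way up) of the blue hard glasses case, 130 mm (x) by 50 mm (y), 38 mm high, 90 g; starts on the bench, may be absent; z up
- padlock_mid (a point): centre (half-way up) of the brass padlock lying flat, 84 mm long over all (x) by 52 mm (y), 24 mm high; brass body from x = -42 to +8 mm, shackle beyond to +42 mm; grip the body at about x = -12 mm, 160 g; starts on the bench, may be absent; z up
- saucer_mid (a point): centre of the white porcelain saucer, 100 mm across, 18 mm high, 300 g, standing on the mat from the start; not to be moved
- pebble_mid (a point): centre of the green glass pebble, 62 mm across, 33 mm high, 300 g, standing on the mat from the start; not to be moved
- clip_mid (a point): centre of the steel lever clip, 100 mm (x) by 44 mm (y), about 28 mm high, 300 g, standing on the mat from the start; not to be moved
There are look-alikes about, which are no part of the job. What is shaped like the part that bears filed0_mid but turquoise is not meant.

How it is judged:
At the end, for the whole second after the job is handed in: Mailers on a slot floor (4 mm), upright (0.15 rad); other items flat on the mat, centres 15 mm or more inside its edges, touching neither each other nor saucer, pebble or clip; those three and the white mailer upright, within 15 mm of their start; all at rest (x of flashlight_mid in the frame of mat_top between -0.135 and 0.135 m and y of flashlight_mid in the frame of mat_top between -0.17 and 0.17 m and z of flashlight_mid in the frame of mat_top between 0.012 and 0.018 m and angle between the x axis of flashlight_mid and the z axis of mat_top, either way round above 1.47 rad and linear speed of each of flashlight, keytag, glassescase, padlock, mailer_a, mailer_b below 0.02 m/s and contact force between each of flashlight, keytag, glassescase, padlock and saucer below 0.02 N and contact force between each of flashlight, keytag, glassescase, padlock and pebble below 0.02 N and contact force between each of flashlight, keytag, glassescase, padlock and clip below 0.02 N and contact force between flashlight and keytag below 0.02 N and contact force between each of flashlight, keytag and glassescase below 0.02 N and contact force between each of flashlight, keytag, glassescase and padlock below 0.02 N and x of keytag_mid in the frame of mat_top between -0.135 and 0.135 m and y of keytag_mid in the frame of mat_top between -0.17 and 0.17 m and z of keytag_mid in the frame of mat_top between 0.003 and 0.009 m and angle between the z axis of each of keytag_mid, glassescase_mid, padlock_mid and the z axis of mat_top, either way round below 0.1 rad and x of glassescase_mid in the frame of mat_top between -0.135 and 0.135 m and y of glassescase_mid in the frame of mat_top between -0.17 and 0.17 m and z of glassescase_mid in the frame of mat_top between 0.016 and 0.022 m and x of padlock_mid in the frame of mat_top between -0.135 and 0.135 m and y of padlock_mid in the frame of mat_top between -0.17 and 0.17 m and z of padlock_mid in the frame of mat_top between 0.009 and 0.015 m and ((x of mailer_a_mid in the frame of slot0 between -0.006 and 0.006 m and y of mailer_a_mid in the frame of slot0 between -0.008 and 0.008 m and z of mailer_a_mid in the frame of slot0 between 0.041 and 0.049 m) or (x of mailer_a_mid in the frame of slot1 between -0.006 and 0.006 m and y of mailer_a_mid in the frame of slot1 between -0.008 and 0.008 m and z of mailer_a_mid in the frame of slot1 between 0.041 and 0.049 m) or (x of mailer_a_mid in the frame of slot2 between -0.006 and 0.006 m and y of mailer_a_mid in the frame of slot2 between -0.008 and 0.008 m and z of mailer_a_mid in the frame of slot2 between 0.041 and 0.049 m)) and angle between each of mailer_a_mid, mailer_b_mid, saucer_mid, pebble_mid, clip_mid, filed0_mid, filed1_mid, filed2_mid's own z axis and vertical below 0.15 rad and ((x of mailer_b_mid in the frame of slot0 between -0.006 and 0.006 m and y of mailer_b_mid in the frame of slot0 between -0.008 and 0.008 m and z of mailer_b_mid in the frame of slot0 between 0.041 and 0.049 m) or (x of mailer_b_mid in the frame of slot1 between -0.006 and 0.006 m and y of mailer_b_mid in the frame of slot1 between -0.008 and 0.008 m and z of mailer_b_mid in the frame of slot1 between 0.041 and 0.049 m) or (x of mailer_b_mid in the frame of slot2 between -0.006 and 0.006 m and y of mailer_b_mid in the frame of slot2 between -0.008 and 0.008 m and z of mailer_b_mid in the frame of slot2 between 0.041 and 0.049 m)) and distance of each of saucer_mid, pebble_mid, clip_mid, filed0_mid, filed1_mid, filed2_mid from where it was at the start of the episode below 0.015 m).
It fails at once if the gripper or arm pushes something that already stands on the mat, or mail already filed (over 2 N) (contact force between any of the fingers, the arm and saucer above 2 N or contact force between any of the fingers, the arm and pebble above 2 N or contact force between any of the fingers, the arm and clip above 2 N or contact force between any of the fingers, the arm and filed0 above 2 N or contact force between any of the fingers, the arm and filed1 above 2 N or contact force between any of the fingers, the arm and filed2 above 2 N).
It fails at once if a thing in the gripper's hold is pushed against something that already stands on the mat (over 4 N) ((contact force between flashlight and saucer above 4 N and contact force between the fingers and flashlight above 2 N) or (contact force between flashlight and pebble above 4 N and contact force between the fingers and flashlight above 2 N) or (contact force between flashlight and clip above 4 N and contact force between the fingers and flashlight above 2 N) or (contact force between keytag and saucer above 4 N and contact force between the fingers and keytag above 2 N) or (contact force between keytag and pebble above 4 N and contact force between the fingers and keytag above 2 N) or (contact force between keytag and clip above 4 N and contact force between the fingers and keytag above 2 N) or (contact force between glassescase and saucer above 4 N and contact force between the fingers and glassescase above 2 N) or (contact force between glassescase and pebble above 4 N and contact force between the fingers and glassescase above 2 N) or (contact force between glassescase and clip above 4 N and contact force between the fingers and glassescase above 2 N) or (contact force between padlock and saucer above 4 N and contact force between the fingers and padlock above 2 N) or (contact force between padlock and pebble above 4 N and contact force between the fingers and padlock above 2 N) or (contact force between padlock and clip above 4 N and contact force between the fingers and padlock above 2 N) or (contact force between mailer_a and saucer above 4 N and contact force between the fingers and mailer_a above 2 N) or (contact force between mailer_a and pebble above 4 N and contact force between the fingers and mailer_a above 2 N) or (contact force between mailer_a and clip above 4 N and contact force between the fingers and mailer_a above 2 N) or (contact force between mailer_b and saucer above 4 N and contact force between the fingers and mailer_b above 2 N) or (contact force between mailer_b and pebble above 4 N and contact force between the fingers and mailer_b above 2 N) or (contact force between mailer_b and clip above 4 N and contact force between the fingers and mailer_b above 2 N)).
It fails at once if a thing is slammed down or dropped on the mat (over 80 N) (contact force between any of flashlight, keytag, glassescase, padlock and mat above 80 N).
Of filed0, filed1, filed2 only 1 to 1 are there at a start; the rules pass over those that are not, and their reading is None.
Of flashlight, keytag, glassescase, padlock only 3 to 4 are there at a start; the rules pass over those that are not, and their reading is None.
At some moment in a run one of flashlight, keytag, glassescase, padlock may be knocked a few centimetres aside while the robot is not near it.
It also fails if it takes over 210 s, if anything falls off the work surface, if the arm or the gripper's body presses on something with over 40 N, if the wrist force passes 120 N, or if a joint passes its speed limit or range.

## Working session

There is one attempt and no reset: what is moved stays moved. The work goes in short steps, Python scripts to look and compute and a shell command to move; the robot and the scene stay as the last step left them, time stands still between calls to the robot, and variables do not carry over. Pictures are saved under pics/ and viewed, and the job is handed in when it is done.

```bash
ls; mkdir -p pics; python3 - <<'E'
from rig import bot
import cv2
s=bot.sense();print(s)
for n in("scene","top","wrist"):
    p,d=bot.snapshot(n);cv2.imwrite(f"pics/{n}0.png",p);c=bot.calibration(n);print(n,c)
E
```

```text
pics
{'time_s': 0.0, 'qpos': array([ 1.10601097e+00,  3.42694919e-01,  1.52498543e+00, -1.56416087e-06,
        1.27542019e+00, -1.45980060e-01]), 'qd': array([-2.06619586e-03, -5.65736149e-05, -5.17596630e-04, -1.83484961e-03,
        4.63136777e-04, -2.47125884e-04]), 'effort': array([-1.16778410e-03, -4.33674002e+01, -2.46009725e+01, -3.24728435e-04,
        7.99009809e-03,  2.40014106e-05]), 'tcp_pos': array([0.1643548 , 0.49822361, 0.2476514 ]), 'eef_rot': array([-2.25965710e-04,  1.58728188e-01,  9.87322032e-01, -7.19284414e-04]), 'force': array([-0.25908746,  0.07346538, -0.56911406]), 'wrist_torque': array([-0.02811539,  0.0145618 , -0.01963275]), 'grip_width': 0.08562197699014285}
scene {'K': array([[412.00016741,   0.        , 320.72521499],
       [  0.        , 412.00016741, 196.41179996],
       [  0.        ,   0.        ,   1.        ]]), 'rvec': array([ 1.99334496,  1.336888  , -0.58349062]), 'tvec': array([-0.21363334, -0.34661384,  1.51839521])}
top {'K': array([[394.48496036,   0.        , 320.92130356],
       [  0.        , 394.48496036, 201.30115164],
       [  0.        ,   0.        ,   1.        ]]), 'rvec': array([ 2.10447576, -2.13009314,  0.21430296]), 'tvec': array([-0.01620791,  0.61289188,  0.91296772])}
wrist {'K': array([[315.5197239 ,   0.        , 318.30952746],
       [  0.        , 315.5197239 , 193.55737926],
       [  0.        ,   0.        ,   1.        ]]), 'T_tool_cam': array([[-4.92190939e-04, -9.45817069e-01, -3.24699600e-01,
         8.36668201e-02],
       [ 9.99998910e-01, -9.17443768e-04,  1.15658773e-03,
         2.14276894e-04],
       [-1.39181404e-03, -3.24698677e-01,  9.45816490e-01,
        -1.25720588e-01],
       [ 0.00000000e+00,  0.00000000e+00,  0.00000000e+00,
         1.00000000e+00]])}
```

View pics/scene0.png

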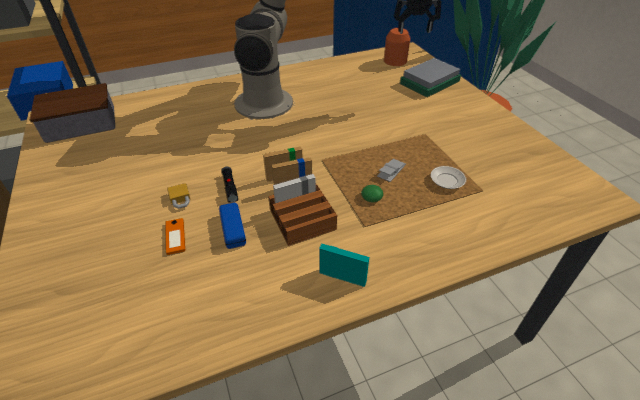

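View pics/top0.png

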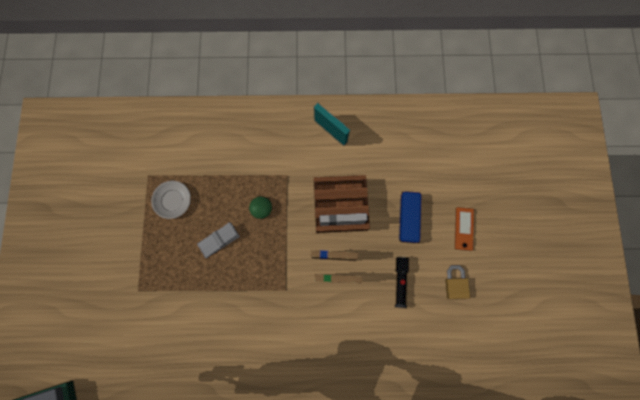

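View pics/wrist0.png

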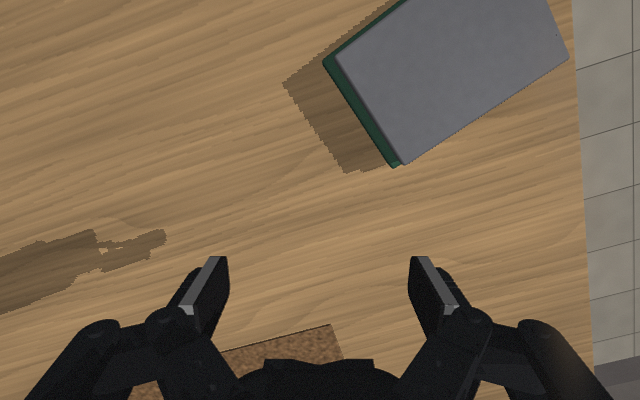

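The scene view shows the mat with saucer (448,178), clip (391,170) and pebble (372,193). The caddy is at (303,215) with the white mailer in the slot nearest the robot, and the blue- and green-band brown mailers stand just behind it at (290,165). The flashlight (230,183), glasses case (232,225), padlock (180,195) and key tag (175,236) are all present. The turquoise mailer at (344,264) is a look-alike, not part of the job.

```bash
cat > h.py <<'E'
from rig import bot
import numpy as np, cv2
from scipy.spatial.transform import Rotation as R
def pose(name):
    """returns Rwc, cam pos (world<-cam)"""
    c=bot.calibration(name)
    if name=="wrist":
        s=bot.sense();q=s["eef_rot"]
        T=np.eye(4);T[:3,:3]=R.from_quat([q[1],q[2],q[3],q[0]]).as_matrix();T[:3,3]=s["tcp_pos"]
        T=T@c["T_tool_cam"];return T[:3,:3],T[:3,3],c["K"]
    M=cv2.Rodrigues(c["rvec"])[0];return M.T,-M.T@c["tvec"],c["K"]
def cloud(name,save=None):
    Rw,t,K=pose(name);p,d=bot.snapshot(name)
    if save: cv2.imwrite("pics/"+save,p)
    v,u=np.indices(d.shape)
    P=np.stack([(u-K[0,2])/K[0,0]*d,(v-K[1,2])/K[1,1]*d,d],-1)@Rw.T+t
    P[d==0]=np.nan
    return p,d,P
def pix2plane(name,u,v,z):
    Rw,t,K=pose(name);r=Rw@np.array([(u-K[0,2])/K[0,0],(v-K[1,2])/K[1,1],1]);return t+r*(z-t[2])/r[2]
def rect(xy):
    (c,wh,a)=cv2.minAreaRect(np.float32(xy)*1000)
    w,h=wh
    if w<h: w,h=h,w;a+=90
    return np.round(np.array(c),1),round(w,1),round(h,1),round((a+90)%180-90,1)
E
cat > seg.py <<'E'
import sys;from h import *
p,d,P=cloud("top");print(pose("top")[1],bot.sense()["time_s"])
z=P[...,2]
print("table z med",np.nanmedian(z[(P[...,0]>0.3)&(P[...,0]<.8)&(abs(P[...,1])<.5)]))
NAMES=dict(flashlight_mid=.03,keytag_mid=.012,glassescase_mid=.038,padlock_mid=.024,mailer_a_mid=.09,mailer_b_mid=.09,saucer_mid=.022,pebble_mid=.037,clip_mid=.03,filed0_mid=.098,filed1_mid=.09,filed2_mid=.09)
for n in NAMES:
  for r in bot.masks_of(n,"top")[:2]:
    m=r["pixels"]
    if m.sum()<10: continue
    Q=P[m];Q=Q[np.isfinite(Q[:,2])]
    zt=np.percentile(Q[:,2],90)
    T=Q[Q[:,2]>zt-.008]
    print(n,round(r["score"],2),m.sum(),"xy",np.round(np.array(r["xy"])*[640,400]),"ztop",round(zt,4),"all",rect(Q[:,:2]),"top",rect(T[:,:2]))
E
python3 seg.py
```

```text
[ 0.4194106  -0.02042889  1.01640869] 0.2
table z med 0.002190264074324322
flashlight_mid 0.72 603 xy [401. 280.] ztop 0.0318 all (array([ 415.7, -220.5]), 121.4, 31.6, -4.2) top (array([ 415.7, -220.1]), 121.4, 30.7, -4.2)
keytag_mid 0.97 828 xy [464. 230.] ztop 0.0151 all (array([ 549.2, -392.3]), 114.8, 51.9, -5.9) top (array([ 547.7, -389. ]), 111.0, 45.4, -6.0)
keytag_mid 0.66 2579 xy [340. 202.] ztop 0.0557 all (array([618.3, -74.4]), 152.9, 142.6, 1.2) top (array([611. , -72.2]), 137.4, 134.1, 2.5)
glassescase_mid 0.74 1086 xy [411. 215.] ztop 0.0406 all (array([ 577.2, -251.4]), 130.8, 56.7, -4.5) top (array([ 577.2, -248.7]), 128.9, 49.6, -4.4)
glassescase_mid 0.35 471 xy [331. 255.] ztop 0.0931 all (array([485.2, -48.9]), 114.6, 28.4, 87.7) top (array([480.4, -51.4]), 109.4, 16.6, 85.6)
padlock_mid 0.81 596 xy [458. 286.] ztop 0.0265 all (array([ 413.4, -358.7]), 83.5, 54.2, -2.1) top (array([ 412.9, -354.8]), 78.0, 53.7, 6.4)
mailer_a_mid 0.95 418 xy [336. 257.] ztop 0.0932 all (array([480.2, -52.4]), 107.9, 16.8, 85.6) top (array([480.5, -52.5]), 107.8, 16.5, 86.0)
mailer
[... 279 characters left out ...]
le_mid 0.71 448 xy [262. 205.] ztop 0.0376 all (array([610.6, 132.5]), 64.3, 57.1, -1.1) top (array([607.6, 132.7]), 49.6, 49.1, -17.6)
clip_mid 0.77 716 xy [219. 241.] ztop 0.0304 all (array([524.5, 242.4]), 103.2, 44.9, -57.6) top (array([536.6, 223. ]), 57.5, 39.8, -57.7)
filed0_mid 0.63 399 xy [340. 221.] ztop 0.1009 all (array([564.7, -74.9]), 104.0, 16.2, -88.7) top (array([565. , -74.9]), 104.0, 15.9, -88.3)
filed0_mid 0.6 736 xy [331. 125.] ztop 0.0919 all (array([825.3, -57.1]), 110.9, 42.6, 50.6) top (array([818.2, -50.8]), 110.5, 17.6, 46.5)
filed1_mid 0.55 2596 xy [342. 197.] ztop 0.0557 all (array([618.9, -76.6]), 155.4, 143.4, 2.4) top (array([611. , -72.2]), 137.4, 134.1, 2.5)
```

```bash
python3 - <<'E'
from h import *
p,d,P=cloud("top")
b=p[90:330,120:500];cv2.imwrite("pics/c1.png",cv2.resize(b,None,fx=2.1,fy=2.1,interpolation=cv2.INTER_CUBIC))
# mat corners
for n in("mat","mat_top","slot0","slot1","slot2"):
  for r in bot.tip_of(n,"top")[:2]:
    u,v=np.array(r["xy"])*[640,400];print(n,r["score"],u,v,pix2plane("top",u,v,.004 if "mat" in n else .008))
for u,v in[(147,175),(289,175),(288,291),(138,290)]:print(pix2plane("top",u,v,.004))
for u,v in[(314,178),(367,175),(369,231),(315,233)]:print("cad",pix2plane("top",u,v,.053))
E
```

```text
mat 0.84 213.69599999999997 228.52 [0.55589845 0.25386939 0.004     ]
mat 0.67 339.072 219.07999999999998 [ 0.5766344 -0.0703356  0.004    ]
mat_top 0.67 215.168 232.39999999999998 [0.54578706 0.24965807 0.004     ]
slot0 0.88 337.92 188.52 [ 0.65715355 -0.0688429   0.008     ]
slot0 0.81 340.224 207.92000000000002 [ 0.60530129 -0.07375789  0.008     ]
slot1 0.88 337.92 188.52 [ 0.65715355 -0.0688429   0.008     ]
slot1 0.81 340.224 207.92000000000002 [ 0.60530129 -0.07375789  0.008     ]
slot2 0.88 337.92 188.52 [ 0.65715355 -0.0688429   0.008     ]
slot2 0.81 340.224 207.92000000000002 [ 0.60530129 -0.07375789  0.008     ]
[0.70099811 0.43673037 0.004     ]
[0.69649725 0.06003285 0.004     ]
[0.39619871 0.06137604 0.004     ]
[0.40322477 0.43685384 0.004     ]
cad [ 0.67450798 -0.0069277   0.053     ]
cad [ 0.68073258 -0.14086473  0.053     ]
cad [ 0.53856327 -0.14074781  0.053     ]
cad [ 0.53523626 -0.00816689  0.053     ]
```

View pics/c1.png

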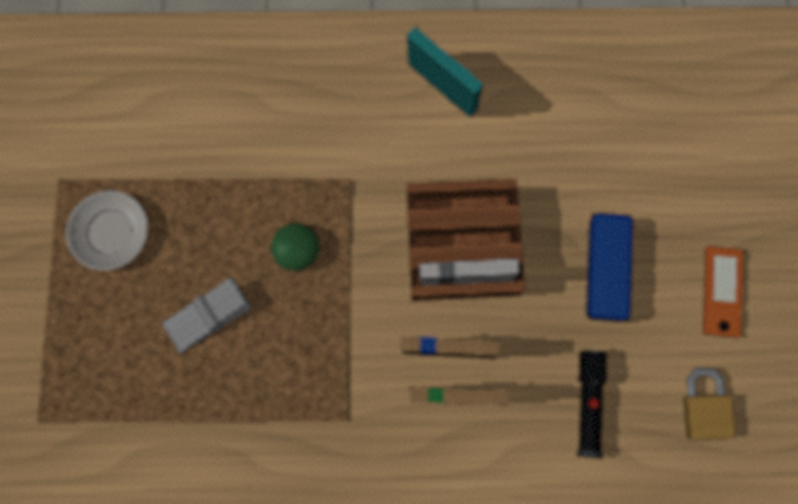

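Before the first reach, these things could be confused (top-camera pixels):
- **Mailers to file:** a, blue band (336,257), and b, green band (340,278). The white filed mailer (340,221) and the turquoise look-alike (331,125) are neither brown nor banded, so I leave them.
- **Bench items:** flashlight (401,280), case (411,215), tag (464,230) and padlock (458,286) each appear once.

The crop above confirms the choice. The free slots are at x≈0.611 and 0.657. I now move over the mailers for a close look.

```bash
python3 -m pendant '[[[0,0,-4.75,2,-3.5,0,-0.1],[0,0,-4.75,2,-3.5,0,-0.1],[0,0,-4.75,2,-3.5,0,-0.1],[0,0,-4.75,2,-3.5,0,-0.1],[0,0,-4.75,2,-3.5,0,-0.1],[0,0,-4.75,2,-3.5,0,-0.1],[0,0,-4.75,2,-3.5,0,-0.1],[0,0,-4.75,2,-3.5,0,-0.1]]]' 40
python3 -m pendant '[[[0,0,-4.75,2,-3.5,0,-0.1],[0,0,-4.75,2,-3.5,0,-0.1],[0,0,-4.75,2,-3.5,0,-0.1],[0,0,-4.75,2,-3.5,0,-0.1],[0,0,-4.75,2,-3.5,0,-0.1],[0,0,-4.75,2,-3.5,0,-0.1],[0,0,-4.75,2,-3.5,0,-0.1],[0,0,-4.75,2,-3.5,0,-0.1],[0,0,0,0,0,0,-0.1],[0,0,0,0,0,0,-0.1]]]'
cat > w.py <<'E'
import sys;from h import *
def tool():
    s=bot.sense();q=s["eef_rot"];M=R.from_quat([q[1],q[2],q[3],q[0]]).as_matrix()
    print("t",round(s["time_s"],2),"tcp",np.round(s["tcp_pos"]*1000,1),"jaw ang",round(np.degrees(np.arctan2(M[1,1],M[0,1])),2),"z",np.round(M[:,2],3),"F",np.round(s["force"],1),"w",round(s["grip_width"]*1000,1),"q6",round(s["qpos"][5],2))
tool()
def look(names,save,cam="wrist",band=.008):
    p,d,P=cloud(cam,save)
    for n in names:
      for r in bot.masks_of(n,cam)[:2]:
        m=r["pixels"]
        if m.sum()<30: continue
        Q=P[m];Q=Q[np.isfinite(Q[:,2])];zt=np.percentile(Q[:,2],90);T=Q[abs(Q[:,2]-zt)<band]
        print(n,round(r["score"],2),m.sum(),"px",np.round(np.array(r["xy"])*[640,400]),"ztop",round(zt,4),"all",rect(Q[:,:2]),"top",rect(T[:,:2]))
    return p,d,P
if len(sys.argv)>2: look(sys.argv[2:],sys.argv[1])
E
python3 w.py w1.png mailer_a_mid mailer_b_mid filed0_mid
```

```text
time_s: 1.77
tcp_pos: [0.325, 0.2169, 0.2486]
eef_rot: [0.0, 0.473, 0.881, 0.0]
force: [0.7, 0.9, -0.8]
grip_width: 0.0386
time_s: 2.6
tcp_pos: [0.485, -0.0633, 0.2478]
eef_rot: [-0.0, 0.734, 0.679, -0.0]
force: [-1.1, 0.1, -0.2]
grip_width: 0.0386
t 2.6 tcp [485.  -63.3 247.8] jaw ang -4.46 z [-0.001  0.    -1.   ] F [-1.1  0.1 -0.2] w 38.6 q6 -0.21
mailer_a_mid 0.57 2094 px [311. 165.] ztop 0.0909 all (array([477.7, -72.9]), 151.2, 22.1, 85.7) top (array([480.7, -52.2]), 109.3, 15.4, 85.7)
mailer_b_mid 0.58 3353 px [260. 171.] ztop 0.0906 all (array([414. , -72.5]), 135.6, 39.7, 87.6) top (array([426. , -59.4]), 108.0, 16.3, 87.1)
filed0_mid 0.88 4309 px [615. 148.] ztop 0.0756 all (array([815. , -72.6]), 118.7, 81.7, -83.6) top (array([786.3, -76.7]), 37.3, 14.2, 70.4)
filed0_mid 0.78 3568 px [401. 178.] ztop 0.0986 all (array([ 574.6, -100.6]), 172.7, 41.6, -81.6) top (array([566.1, -75. ]), 110.4, 17.0, -87.8)
```

View pics/w1.png

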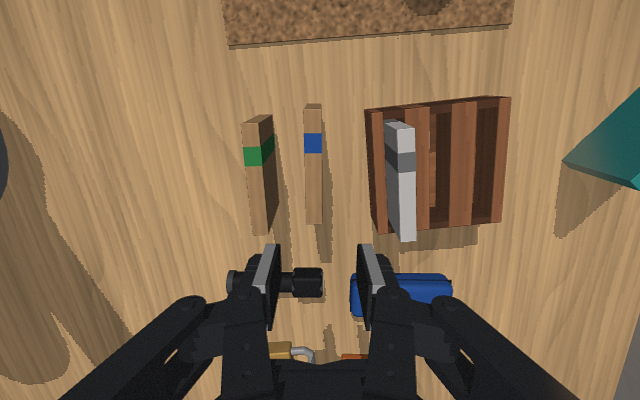

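The wrist view shows mailer a (blue band, 313,165) between mailer b (260,171) and the caddy. The white mailer is in the slot nearest the robot (401,180) and two slots are empty. Wrist and top measurements agree within 1 mm. Next I fit the caddy.

```bash
python3 - <<'E'
from h import *
for cam in("wrist","top"):
    p,d,P=cloud(cam);x,y,z=P[...,0],P[...,1],P[...,2]
    m=(x>.5)&(x<.73)&(y>-.17)&(y<.03)&(z>.049)&(z<.06)
    Q=P[m]
    print(cam,m.sum(),np.median(Q[:,2]),rect(Q[:,:2]))
    # robust: wall edges within central y band
    a=np.radians(-2.);
    for ang in(0,-1,-2,-3,2,1):
        a=np.radians(ang);u=(Q[:,0]-.611)*np.cos(a)+(Q[:,1]+.072)*np.sin(a);v=-(Q[:,0]-.611)*np.sin(a)+(Q[:,1]+.072)*np.cos(a)
        h,_=np.histogram(u[abs(v)<.05],bins=np.arange(-.08,.08,.001));
        print(ang,(h**2).sum(),end="; ")
    print()
    a=np.radians(-1.8)
E
```

```text
wrist 9011 0.05275874337228614 (array([612. , -73.3]), 137.7, 134.5, 1.8)
0 498123; -1 475553; -2 456950; -3 439082; 2 553357; 1 528237; 
top 291 0.053830216696234 (array([673.2, -74.7]), 138.0, 43.2, 75.9)
0 2812; -1 2876; -2 2405; -3 2323; 2 2256; 1 2429;
```

```bash
python3 -m pendant '[[[0,0,0,-0.4,1.1,0,-0.1],[0,0,0,0,0,-3.5,-0.1],[0,0,0,0,0,-3.5,-0.1],[0,0,0,0,0,-3.5,-0.1],[0,0,0,0,0,-3.5,-0.1],[0,0,0,0,0,-3.5,-0.1],[0,0,0,0,0,0,-0.1],[0,0,0,0,0,0,-0.1]]]' 40
python3 w.py
```

```text
time_s: 3.57
tcp_pos: [0.4794, -0.0493, 0.0728]
eef_rot: [-0.002, 0.733, 0.681, -0.001]
force: [0.1, -0.3, -0.1]
grip_width: 0.0382
t 3.57 tcp [479.4 -49.3  72.8] jaw ang -4.21 z [-0.004  0.001 -1.   ] F [ 0.1 -0.3 -0.1] w 38.2 q6 -0.19
```

```bash
python3 -m pendant '[[[0,0,0,0.1,-0.3,0,-0.1],[0,0,0,0,0,0,-0.1],[0,0,0,0,0,0,-0.8],[0,0,0,0,0,0,-0.8],[0,0,0,0,0,0,-0.8],[0,0,0,0,0,0,-0.8],[0,0,0,0,0,0,-0.8]]]' 40
python3 w.py
python3 -m pendant '[[[0,0,0,0,0,3,-0.8],[0,0,0,0,0,4,-0.8],[0,0,0,0,0,4,-0.8],[0,0,0,0,0,3,-0.8],[0,0,0,0,0,0,-0.8],[0,0,0,0,0,0,-0.8]]]' 40
python3 w.py w2.png mailer_a_mid
```

```text
time_s: 4.15
tcp_pos: [0.4823, -0.0536, 0.075]
eef_rot: [0.001, 0.733, 0.68, 0.001]
force: [-0.8, 0.5, 8.3]
grip_width: 0.0154
t 4.15 tcp [482.3 -53.6  75. ] jaw ang -4.27 z [ 0.003 -0.001 -1.   ] F [-0.8  0.5  8.3] w 15.4 q6 -0.19
time_s: 4.65
tcp_pos: [0.4822, -0.0536, 0.2154]
eef_rot: [0.002, 0.733, 0.68, 0.001]
force: [0.1, -0.0, -1.8]
grip_width: 0.0157
t 4.65 tcp [482.2 -53.6 215.4] jaw ang -4.27 z [ 0.005 -0.001 -1.   ] F [ 0.1 -0.  -1.8] w 15.7 q6 -0.19
mailer_a_mid 0.66 8695 px [315. 244.] ztop 0.2311 all (array([ 476.2, -141.9]), 289.0, 48.8, 86.3) top (array([482.9, -44. ]), 92.8, 16.6, 85.6)
mailer_a_mid 0.31 4356 px [409. 195.] ztop 0.0986 all (array([ 574.9, -107.8]), 177.5, 36.6, -86.4) top (array([565.7, -74.8]), 110.4, 16.9, -88.4)
```

View pics/w2.png

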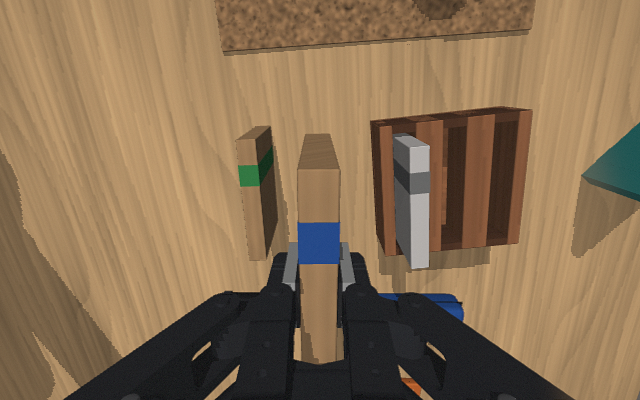

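```bash
python3 - <<'E'
from h import *
p,d,P=cloud("wrist")
c=bot.calibration("wrist");K=c["K"];v,u=np.indices(d.shape)
C=np.stack([(u-K[0,2])/K[0,0]*d,(v-K[1,2])/K[1,1]*d,d],-1)
T=C@c["T_tool_cam"][:3,:3].T+c["T_tool_cam"][:3,3]
m=(d>0)&(abs(T[...,0])<.035)&(T[...,2]<.05)
X=T[m]
for s in(1,-1):
  for a in range(8,75,4):
    k=(s*X[:,1]*1000>a)&(s*X[:,1]*1000<=a+4)
    if k.sum()>5: print(s,a,k.sum(),"max z_tool mm",round(np.percentile(X[k,2],98)*1000,1))
E
```

```text
1 8 2408 max z_tool mm 0.9
1 12 1953 max z_tool mm 7.2
1 16 1911 max z_tool mm 6.5
1 20 584 max z_tool mm 4.1
1 24 539 max z_tool mm -24.7
1 28 1050 max z_tool mm -28.0
1 32 1360 max z_tool mm -29.2
1 36 1883 max z_tool mm -32.4
1 40 2121 max z_tool mm -35.5
1 44 1444 max z_tool mm -41.6
1 48 944 max z_tool mm -48.3
1 52 710 max z_tool mm -54.6
1 56 409 max z_tool mm -60.1
1 60 73 max z_tool mm -64.9
-1 8 2297 max z_tool mm 3.9
-1 12 1935 max z_tool mm 7.1
-1 16 1842 max z_tool mm 6.1
-1 20 440 max z_tool mm 3.2
-1 24 616 max z_tool mm -25.5
-1 28 1105 max z_tool mm -29.0
-1 32 1360 max z_tool mm -29.6
-1 36 2032 max z_tool mm -32.4
-1 40 2021 max z_tool mm -36.4
-1 44 1341 max z_tool mm -42.8
-1 48 925 max z_tool mm -48.9
-1 52 663 max z_tool mm -55.1
-1 56 361 max z_tool mm -61.2
-1 60 42 max z_tool mm -66.2
```

```bash
python3 -m pendant '[[[0,0,1.5,3.2,-0.5,0,-0.8],[0,0,1.5,3.2,-0.5,0,-0.8],[0,0,1.5,3.2,-0.5,0,-0.8],[0,0,1.6,3.4,-0.6,0,-0.8],[0,0,0,0,0,0,-0.8],[0,0,0,0,0,0,-0.8]]]' 40
python3 w.py w3.png mailer_a_mid
python3 - <<'E'
from h import *
p,d,P=cloud("wrist");x,y,z=P[...,0],P[...,1],P[...,2]
m=(x>.5)&(x<.73)&(y>-.17)&(y<.03)&(z>.048)&(z<.058)
print(np.median(z[m]),rect(P[m][:,:2]))
E
```

```text
time_s: 5.3
tcp_pos: [0.6116, -0.0745, 0.21]
eef_rot: [-0.002, 0.696, 0.718, -0.001]
force: [-0.3, -0.3, -1.2]
grip_width: 0.0154
t 5.3 tcp [611.6 -74.5 210. ] jaw ang 1.82 z [-0.005  0.001 -1.   ] F [-0.3 -0.3 -1.2] w 15.4 q6 -0.28
mailer_a_mid 0.66 8952 px [316. 247.] ztop 0.2256 all (array([ 611.8, -178.6]), 320.1, 49.5, -87.1) top (array([611.7, -64.8]), 92.7, 16.4, -87.9)
0.05286442511726047 (array([612. , -73.1]), 137.4, 133.5, 2.1)
```

View pics/w3.png

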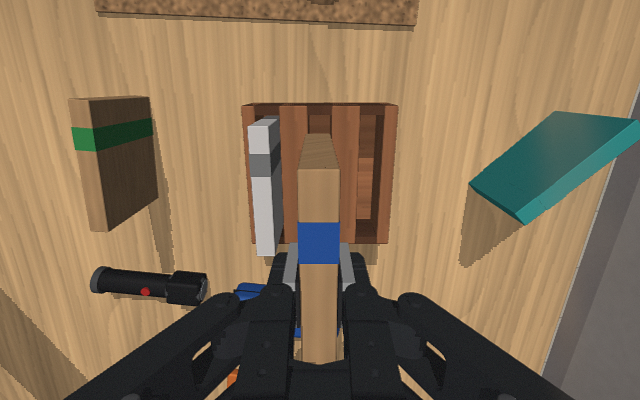

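The held mailer a (319,200) hangs over the middle slot. Its axis and position match the fitted caddy within 1 mm, so I lower it.

```bash
python3 -m pendant '[[[0,0,0,0,0,-2.5,-0.8],[0,0,0,0,0,-2.5,-0.8],[0,0,0,0,0,-2,-0.8],[0,0,0,0,0,0,-0.8],[0,0,0,0,0,0,-0.8]]]' 40
python3 w.py
```

```text
time_s: 5.87
tcp_pos: [0.6104, -0.0742, 0.1432]
eef_rot: [-0.001, 0.696, 0.718, -0.001]
force: [0.5, 0.4, -0.8]
grip_width: 0.0154
t 5.87 tcp [610.4 -74.2 143.2] jaw ang 1.83 z [-0.002  0.001 -1.   ] F [ 0.5  0.4 -0.8] w 15.4 q6 -0.28
```

```bash
python3 -m pendant '[[[0,0,0,0.1,0,-1,-0.8],[0,0,0,0,0,-1,-0.8],[0,0,0,0,0,-1,-0.8],[0,0,0,0,0,-1,-0.8],[0,0,0,0,0,0,-0.8]]]' 40
python3 w.py
python3 -m pendant '[[[0,0,0,0,0,-0.8,-0.8],[0,0,0,0,0,-0.5,-0.8],[0,0,0,0,0,-0.4,-0.8],[0,0,0,0,0,0,-0.8],[0,0,0,0,0,0,-0.8]]]' 40
python3 w.py
```

```text
time_s: 6.28
tcp_pos: [0.6112, -0.0741, 0.1007]
eef_rot: [-0.002, 0.696, 0.718, -0.001]
force: [0.3, 0.0, -1.4]
grip_width: 0.0157
t 6.28 tcp [611.2 -74.1 100.7] jaw ang 1.84 z [-0.004  0.001 -1.   ] F [ 0.3  0.  -1.4] w 15.7 q6 -0.28
time_s: 6.7
tcp_pos: [0.6125, -0.0744, 0.0862]
eef_rot: [-0.0, 0.696, 0.718, -0.0]
force: [-0.2, 0.2, -1.0]
grip_width: 0.0154
t 6.7 tcp [612.5 -74.4  86.2] jaw ang 1.83 z [-0.  0. -1.] F [-0.2  0.2 -1. ] w 15.4 q6 -0.28
```

Still free. I go the last few mm down to contact, then open slightly.

```bash
python3 -m pendant '[[[0,0,0,0,0,-0.2,-0.8],[0,0,0,0,0,-0.1,-0.8],[0,0,0,0,0,-0.1,-0.8],[0,0,0,0,0,0,-0.8]]]' 40
python3 w.py
python3 -m pendant '[[[0,0,0,0,0,0,-0.3],[0,0,0,0,0,0,-0.3],[0,0,0,0,0,0,-0.3]]]' 40
python3 w.py
python3 -m pendant '[[[0,0,0,0,0,2,-0.3],[0,0,0,0,0,3,-0.3],[0,0,0,0,0,4,-0.3],[0,0,0,0,0,4,-0.3],[0,0,0,0,0,0,-0.3],[0,0,0,0,0,0,-0.3]]]' 40
python3 w.py w4.png mailer_a_mid filed0_mid mailer_b_mid
```

```text
time_s: 7.03
tcp_pos: [0.6127, -0.0745, 0.0831]
eef_rot: [0.0, 0.696, 0.718, 0.0]
force: [-1.6, 0.2, 3.7]
grip_width: 0.0156
t 7.03 tcp [612.7 -74.5  83.1] jaw ang 1.84 z [ 0.001 -0.    -1.   ] F [-1.6  0.2  3.7] w 15.6 q6 -0.28
time_s: 7.28
tcp_pos: [0.6126, -0.0745, 0.0823]
eef_rot: [0.0, 0.696, 0.718, 0.0]
force: [0.7, 0.4, -0.8]
grip_width: 0.0298
t 7.28 tcp [612.6 -74.5  82.3] jaw ang 1.83 z [ 0. -0. -1.] F [ 0.7  0.4 -0.8] w 29.8 q6 -0.28
time_s: 7.78
tcp_pos: [0.6138, -0.0747, 0.2153]
eef_rot: [0.003, 0.696, 0.718, 0.002]
force: [-0.5, 0.0, 0.1]
grip_width: 0.0301
t 7.78 tcp [613.8 -74.7 215.3] jaw ang 1.84 z [ 0.006 -0.002 -1.   ] F [-0.5  0.   0.1] w 30.1 q6 -0.28
mailer_a_mid 0.64 2743 px [316. 180.] ztop 0.0989 all (array([613.2, -99.7]), 171.5, 21.6, -89.0) top (array([613.4, -73.4]), 110.2, 16.4, -88.1)
filed0_mid 0.9 9556 px [545. 160.] ztop 0.0902 all (array([1206.5, -137.8]), 863.5, 107.6, -12.4) top (array([819. , -52.1]), 109.7, 18.9, 47.0)
filed0_mid 0.66 3873 px [263. 180.] ztop 0.0987 all (array([562.6, -74.9]), 110.4, 29.2, -84.8) top (array([566.3, -74.8]), 110.1, 16.6, -87.9)
mailer_b_mid 0.79 9113 px [113. 155.] ztop 0.0903 all (array([418.7, -84.3]), 160.4, 43.1, 72.9) top (array([425.8, -60.1]), 109.6, 18.5, 87.0)
```

View pics/w4.png

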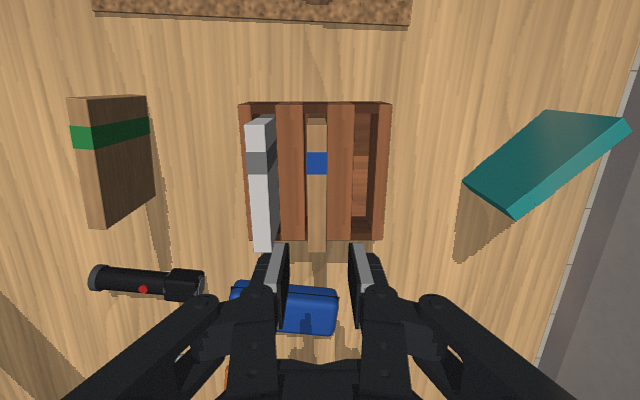

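Mailer a (316,180) is home in slot 1, top at 0.099 m like the white one. Next is mailer b.

```bash
python3 -m pendant '[[[0,0,-0.9,-3.7,0.3,0,-0.1],[0,0,-1,-3.8,0.3,0,-0.1],[0,0,-0.9,-3.8,0.3,0,-0.1],[0,0,-1,-3.8,0.3,0,-0.1],[0,0,-0.9,-3.7,0.3,0,-0.1],[0,0,0,0,0,0,-0.1],[0,0,0,0,0,0,-0.1]]]' 40
python3 w.py w5.png mailer_b_mid
python3 -m pendant '[[[0,0,0,0,0,-3,-0.1],[0,0,0,0,0,-3,-0.1],[0,0,0,0,0,-3,-0.1],[0,0,0,0,0,0,-0.1],[0,0,0,0,0,0,-0.1]]]' 40
python3 w.py w6.png mailer_b_mid
```

```text
time_s: 8.57
tcp_pos: [0.4227, -0.059, 0.2116]
eef_rot: [-0.001, 0.725, 0.689, -0.0]
force: [0.7, -0.2, -0.3]
grip_width: 0.0384
t 8.57 tcp [422.7 -59.  211.6] jaw ang -2.89 z [-0.002  0.001 -1.   ] F [ 0.7 -0.2 -0.3] w 38.4 q6 -0.27
mailer_b_mid 0.62 2665 px [322. 183.] ztop 0.0908 all (array([426.9, -60.1]), 109.7, 21.1, 87.8) top (array([425.7, -60.1]), 109.6, 16.2, 87.3)
time_s: 9.08
tcp_pos: [0.4247, -0.0594, 0.1213]
eef_rot: [-0.002, 0.724, 0.689, -0.001]
force: [0.5, -0.4, -0.4]
grip_width: 0.0382
t 9.08 tcp [424.7 -59.4 121.3] jaw ang -2.85 z [-0.003  0.001 -1.   ] F [ 0.5 -0.4 -0.4] w 38.2 q6 -0.27
mailer_b_mid 0.7 5633 px [321. 224.] ztop 0.0908 all (array([425.8, -60.3]), 110.1, 24.8, 86.3) top (array([425.7, -60.4]), 110.0, 16.3, 87.3)
```

```bash
python3 -m pendant '[[[0,0,0,0.1,-0.1,-2.4,-0.1],[0,0,0,0,0,-2.4,-0.1],[0,0,0,0,0,0,-0.1],[0,0,0,0,0,0,-0.1],[0,0,0,0,0,0,-0.8],[0,0,0,0,0,0,-0.8],[0,0,0,0,0,0,-0.8],[0,0,0,0,0,0,-0.8],[0,0,0,0,0,0,-0.8]]]' 40
python3 w.py
python3 -m pendant '[[[0,0,0,0,0,3,-0.8],[0,0,0,0,0,4,-0.8],[0,0,0,0,0,4,-0.8],[0,0,0,0,0,4,-0.8],[0,0,0,0,0,0,-0.8],[0,0,0,0,0,0,-0.8]]]' 40
python3 w.py w7.png mailer_b_mid
```

```text
time_s: 9.93
tcp_pos: [0.4268, -0.0608, 0.076]
eef_rot: [0.002, 0.725, 0.689, 0.001]
force: [-0.3, 0.1, 7.9]
grip_width: 0.0156
t 9.93 tcp [426.8 -60.8  76. ] jaw ang -2.86 z [ 0.004 -0.001 -1.   ] F [-0.3  0.1  7.9] w 15.6 q6 -0.27
time_s: 10.43
tcp_pos: [0.4266, -0.0607, 0.2269]
eef_rot: [0.003, 0.725, 0.689, 0.002]
force: [-0.3, -0.1, -2.3]
grip_width: 0.0155
t 10.43 tcp [426.6 -60.7 226.9] jaw ang -2.86 z [ 0.006 -0.002 -1.   ] F [-0.3 -0.1 -2.3] w 15.5 q6 -0.27
mailer_b_mid 0.73 8749 px [317. 244.] ztop 0.2416 all (array([428.6, -51.2]), 91.8, 39.4, 73.4) top (array([427.3, -51.6]), 92.6, 16.5, 87.4)
```

View pics/w7.png

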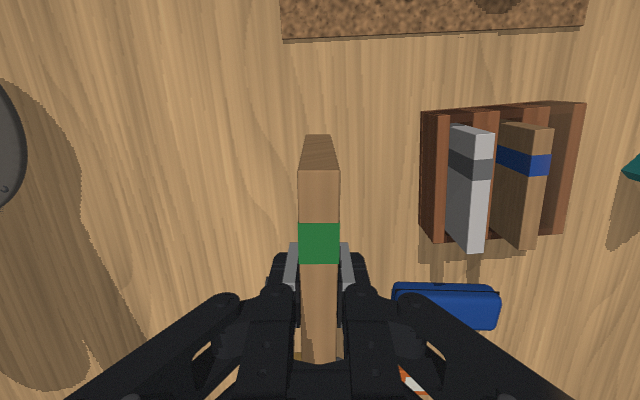

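Mailer b (319,200) is held square. The white and blue-band mailers are filed. I carry b to slot 2.

```bash
python3 -m pendant '[[[0,0,0.8,3.9,-0.2,0,-0.8],[0,0,0.8,3.9,-0.2,0,-0.8],[0,0,0.8,3.9,-0.2,0,-0.8],[0,0,0.8,3.9,-0.2,0,-0.8],[0,0,0.8,3.8,-0.2,0,-0.8],[0,0,0.8,3.8,-0.1,0,-0.8],[0,0,0,0,0,0,-0.8],[0,0,0,0,0,0,-0.8],[0,0,0,0,0,0,-0.8]]]' 40
python3 w.py w8.png mailer_b_mid
python3 - <<'E'
from h import *
p,d,P=cloud("wrist");x,y,z=P[...,0],P[...,1],P[...,2]
m=(x>.5)&(x<.73)&(y>-.17)&(y<.03)&(z>.048)&(z<.058)
print(np.median(z[m]),rect(P[m][:,:2]))
E
```

```text
time_s: 11.28
tcp_pos: [0.6563, -0.0712, 0.2216]
eef_rot: [-0.002, 0.695, 0.719, -0.001]
force: [-1.4, -0.8, -0.0]
grip_width: 0.0153
t 11.28 tcp [656.3 -71.2 221.6] jaw ang 1.93 z [-0.005  0.001 -1.   ] F [-1.4 -0.8 -0. ] w 15.3 q6 -0.26
mailer_b_mid 0.88 8891 px [318. 244.] ztop 0.2363 all (array([ 658.6, -181. ]), 330.7, 51.2, -87.9) top (array([656.5, -62.3]), 93.0, 16.5, -87.9)
0.052856571580215395 (array([612.2, -73.2]), 136.7, 134.2, 2.0)
```

```bash
python3 -m pendant '[[[0,0,0,0.1,0,-2.7,-0.8],[0,0,0,0,0,-2.7,-0.8],[0,0,0,0,0,-2.6,-0.8],[0,0,0,0,0,0,-0.8],[0,0,0,0,0,0,-0.8]]]' 40
python3 w.py
python3 - <<'E'
from h import *
p,d,P=cloud("wrist","w9.png");x,y,z=P[...,0],P[...,1],P[...,2]
m=(x>.5)&(x<.73)&(y>-.17)&(y<.03)&(z>.048)&(z<.058)
print(np.median(z[m]),rect(P[m][:,:2]))
m=(x>.63)&(x<.69)&(y>-.05)&(y<.03)&(z>.135)&(z<.162)
print(rect(P[m][:,:2]))
E
```

```text
time_s: 11.85
tcp_pos: [0.6574, -0.0714, 0.1442]
eef_rot: [-0.001, 0.695, 0.719, -0.001]
force: [0.2, 0.1, -0.0]
grip_width: 0.0157
t 11.85 tcp [657.4 -71.4 144.2] jaw ang 1.92 z [-0.002  0.    -1.   ] F [ 0.2  0.1 -0. ] w 15.7 q6 -0.26
0.052878957044769775 (array([612.1, -73.5]), 137.0, 134.7, 2.0)
(array([656.6, -33.1]), 34.2, 16.4, -88.4)
```

```bash
python3 -m pendant '[[[0,0,0,0,0,-1,-0.8],[0,0,0,0,0,-1,-0.8],[0,0,0,0,0,-1,-0.8],[0,0,0,0,0,-1,-0.8],[0,0,0,0,0,-0.8,-0.8],[0,0,0,0,0,-0.5,-0.8],[0,0,0,0,0,-0.4,-0.8],[0,0,0,0,0,0,-0.8]]]' 40
python3 w.py
python3 -m pendant '[[[0,0,0,0,0,-0.2,-0.8],[0,0,0,0,0,-0.1,-0.8],[0,0,0,0,0,-0.1,-0.8],[0,0,0,0,0,0,-0.8]]]' 40
python3 w.py
```

```text
time_s: 12.57
tcp_pos: [0.6581, -0.0713, 0.0861]
eef_rot: [-0.001, 0.695, 0.719, -0.0]
force: [0.2, 0.3, -2.1]
grip_width: 0.0156
t 12.57 tcp [658.1 -71.3  86.1] jaw ang 1.94 z [-0.002  0.    -1.   ] F [ 0.2  0.3 -2.1] w 15.6 q6 -0.26
time_s: 12.9
tcp_pos: [0.6589, -0.0715, 0.084]
eef_rot: [0.001, 0.695, 0.719, 0.0]
force: [-0.2, 0.4, 1.3]
grip_width: 0.0156
t 12.9 tcp [658.9 -71.5  84. ] jaw ang 1.94 z [ 0.001 -0.    -1.   ] F [-0.2  0.4  1.3] w 15.6 q6 -0.26
```

```bash
python3 -m pendant '[[[0,0,0,0,0,0,-0.3],[0,0,0,0,0,0,-0.3],[0,0,0,0,0,0,-0.3],[0,0,0,0,0,2,-0.3],[0,0,0,0,0,3,-0.3],[0,0,0,0,0,4,-0.3],[0,0,0,0,0,4,-0.3],[0,0,0,0,0,2,-0.3],[0,0,0,0,0,0,-0.3]]]' 40
python3 w.py w10.png mailer_b_mid mailer_a_mid filed0_mid
python3 seg.py | grep -v filed
```

```text
time_s: 13.65
tcp_pos: [0.6608, -0.0719, 0.2402]
eef_rot: [0.005, 0.695, 0.719, 0.003]
force: [0.8, -0.7, -0.1]
grip_width: 0.0298
t 13.65 tcp [660.8 -71.9 240.2] jaw ang 1.94 z [ 0.011 -0.003 -1.   ] F [ 0.8 -0.7 -0.1] w 29.8 q6 -0.26
mailer_b_mid 0.98 2281 px [315. 177.] ztop 0.0989 all (array([659.9, -96.8]), 161.7, 15.9, -88.0) top (array([658.9, -71.2]), 110.2, 15.8, -87.8)
mailer_a_mid 0.95 3125 px [268. 173.] ztop 0.0988 all (array([608.6, -96.4]), 157.3, 32.1, 86.6) top (array([613.4, -73.4]), 110.2, 16.7, -87.8)
filed0_mid 0.84 6556 px [475. 154.] ztop 0.0903 all (array([819.1, -51.7]), 109.9, 17.9, 47.6) top (array([819.1, -51.7]), 109.5, 17.9, 47.6)
filed0_mid 0.63 4090 px [215. 176.] ztop 0.0987 all (array([ 548.3, -101.1]), 162.0, 54.4, -88.3) top (array([566.4, -74.8]), 110.1, 16.7, -88.2)
[ 0.4194106  -0.02042889  1.01640869] 13.9
table z med 0.013263722110263387
flashlight_mid 0.78 584 xy [400. 280.] ztop 0.0319 all (array([ 414.2, -218.8]), 125.1, 30.3, -5.5) top (array([ 414.9, -219.9]), 123.2, 29.9, -4.1)
keytag_mid 0.94 773 xy [464. 229.] ztop 0.0151 all (array([ 547.1, -388.8]), 112.7, 44.4, -5.6) top (array([ 547.4, -388.8]), 109.8, 44.4, -5.6)
glassescase_mid 0.86 1067 xy [407. 214.] ztop 0.0406 all (array([ 577.4, -249.4]), 130.8, 51.4, -4.8) top (array([ 576.9, -248.5]), 128.6, 49.2, -5.1)
padlock_mid 0.55 567 xy [460. 286.] ztop 0.0265 all (array([ 413.7, -358.7]), 82.5, 55.2, -0.6) top (array([ 412.4, -357.3]), 79.8, 52.5, -0.5)
saucer_mid 0.84 1121 xy [171. 200.] ztop 0.0231 all (array([630.3, 363.7]), 96.8, 96.8, 72.8) top (array([630.3, 363.7]), 96.8, 96.8, 72.8)
pebble_mid 0.74 424 xy [260. 208.] ztop 0.0376 all (array([607.4, 132.2]), 58.0, 56.3, -1.8) top (array([606.3, 132.5]), 51.5, 48.5, 0.7)
clip_mid 0.64 669 xy [220. 238.] ztop 0.0302 all (array([525.3, 241.3]), 100.5, 43.3, -57.4) top (array([536.7, 223.9]), 58.7, 39.4, -56.1)
```

View pics/w10.png

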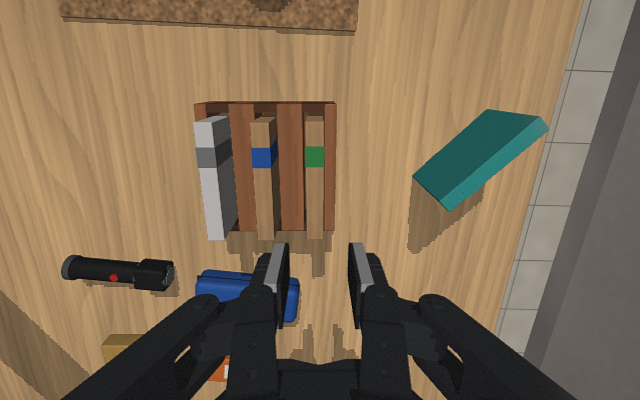

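All three filed mailers stand at 0.099 m and nothing has been knocked yet. Next is the glasses case: I turn the jaws by −96.6° and move above it.

```bash
python3 -m pendant '[[[0,0,-6.9,-0.6,-1.3,-0.3,0.6],[0,0,-6.9,-0.6,-1.3,-0.3,0.6],[0,0,-6.9,-0.6,-1.3,-0.3,0.6],[0,0,-6.9,-0.6,-1.3,-0.3,0.6],[0,0,-6.9,-0.6,-1.3,-0.3,0.6],[0,0,-6.9,-0.6,-1.3,-0.3,0.6],[0,0,-6.9,-0.6,-1.3,-0.3,0.6],[0,0,-6.9,-0.6,-1.2,-0.3,0.6],[0,0,-6.9,-0.6,-1.2,-0.3,0.6],[0,0,-6.9,-0.6,-1.2,-0.3,0.6]]]' 40
python3 -m pendant '[[[0,0,-6.9,-0.6,-1.2,-0.3,0.6],[0,0,-6.9,-0.6,-1.2,-0.3,0.6],[0,0,-6.9,-0.6,-1.2,-0.3,0.6],[0,0,-6.9,-0.6,-1.2,-0.3,0.6],[0,0,0,0,0,0,0.6],[0,0,0,0,0,0,0.6]]]'
python3 w.py w11.png glassescase_mid flashlight_mid
```

```text
time_s: 15.33
tcp_pos: [0.5982, -0.199, 0.2033]
eef_rot: [0.0, 0.981, 0.196, 0.0]
force: [-0.2, 0.3, -0.2]
grip_width: 0.0682
time_s: 15.83
tcp_pos: [0.5744, -0.2467, 0.1913]
eef_rot: [-0.0, 0.999, -0.04, -0.0]
force: [0.6, -0.8, 0.1]
grip_width: 0.0683
t 15.83 tcp [ 574.4 -246.7  191.3] jaw ang -94.54 z [-0.  0. -1.] F [ 0.6 -0.8  0.1] w 68.3 q6 1.12
glassescase_mid 0.95 7159 px [324. 169.] ztop 0.0388 all (array([ 570.8, -251.6]), 144.6, 53.1, -5.0) top (array([ 579.1, -250.7]), 127.2, 49.8, -5.0)
flashlight_mid 0.86 2580 px [308. 305.] ztop 0.0305 all (array([ 405.1, -220. ]), 148.8, 30.6, -5.3) top (array([ 416.2, -221.5]), 126.0, 29.9, -4.4)
```

View pics/w11.png

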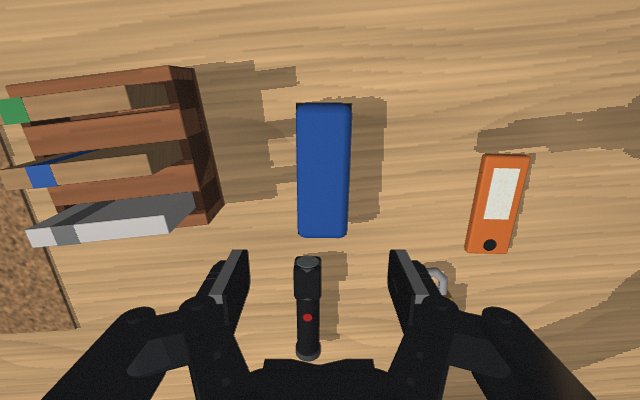

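The blue case (323,170) is centred ahead of the jaws, with space on both sides.

```bash
python3 -m pendant '[[[0,0,-0.4,0.4,-0.4,-3,0.6],[0,0,0,0,0,-3,0.6],[0,0,0,0,0,-3,0.6],[0,0,0,0,0,-3,0.6],[0,0,0,0,0,-3,0.6],[0,0,0,0,0,-1.5,0.6],[0,0,0,0,0,0,0.6],[0,0,0,0,0,0,0.6]]]' 40
python3 w.py
python3 -m pendant '[[[0,0,0,0,0,0,-0.2],[0,0,0,0,0,0,-0.2],[0,0,0,0,0,0,-0.2],[0,0,0,0,0,0,-0.2]]]' 30
python3 w.py
python3 -m pendant '[[[0,0,0,0,0,1,-0.2],[0,0,0,0,0,3,-0.2],[0,0,0,0,0,4,-0.2],[0,0,0,0,0,4,-0.2],[0,0,0,0,0,0,-0.2],[0,0,0,0,0,0,-0.2]]]' 30
python3 w.py w12.png glassescase_mid
```

```text
time_s: 16.65
tcp_pos: [0.5788, -0.2497, 0.026]
eef_rot: [-0.0, 0.999, -0.043, -0.0]
force: [0.4, 0.4, 0.8]
grip_width: 0.0682
t 16.65 tcp [ 578.8 -249.7   26. ] jaw ang -94.95 z [-0.001  0.001 -1.   ] F [0.4 0.4 0.8] w 68.2 q6 1.13
time_s: 16.98
tcp_pos: [0.5798, -0.2508, 0.0284]
eef_rot: [0.001, 0.999, -0.044, 0.002]
force: [0.6, 1.5, 7.0]
grip_width: 0.0496
t 16.98 tcp [ 579.8 -250.8   28.4] jaw ang -95.05 z [ 0.003 -0.002 -1.   ] F [0.6 1.5 7. ] w 49.6 q6 1.13
time_s: 17.48
tcp_pos: [0.5797, -0.2512, 0.15]
eef_rot: [0.002, 0.999, -0.044, 0.003]
force: [0.1, 0.6, -2.2]
grip_width: 0.0496
t 17.48 tcp [ 579.7 -251.2  150. ] jaw ang -95.07 z [ 0.006 -0.003 -1.   ] F [ 0.1  0.6 -2.2] w 49.6 q6 1.13
glassescase_mid 0.91 25054 px [320. 242.] ztop 0.1604 all (array([ 591.4, -236.9]), 106.6, 80.3, -5.2) top (array([ 590.3, -251.9]), 105.7, 49.7, -5.0)
```

View pics/w12.png

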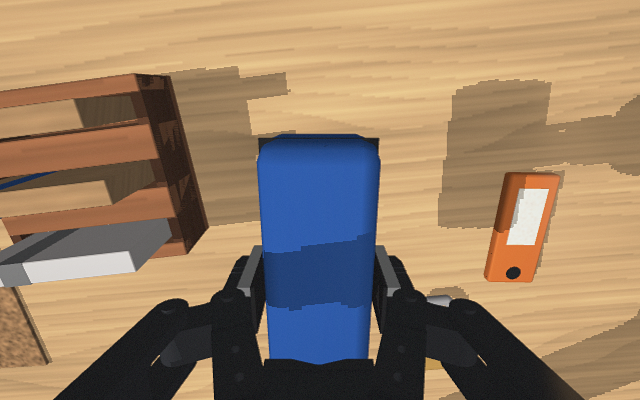

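The case is held level (320,240). I lift it and carry it over the caddy to the near-right area of the mat, target (0.475, 0.105).

```bash
python3 -m pendant '[[[0,0,0.5,0,0,3,-0.2],[0,0,0.5,0,0,3,-0.2],[0,0,0.5,-1.1,3.6,0,-0.2],[0,0,0.5,-1.1,3.6,0,-0.2],[0,0,0.5,-1.1,3.6,0,-0.2],[0,0,0.5,-1.1,3.6,0,-0.2],[0,0,0.5,-1,3.6,0,-0.2],[0,0,0.5,-1,3.6,0,-0.2],[0,0,0.5,-1,3.6,0,-0.2],[0,0,0.5,-1,3.6,0,-0.2]]]' 30
python3 -m pendant '[[[0,0,0,-1,3.4,0,-0.2],[0,0,0,-1,3.4,0,-0.2],[0,0,0,0,0,-3,-0.2],[0,0,0,0,0,-3,-0.2],[0,0,0,0,0,0,-0.2],[0,0,0,0,0,0,-0.2]]]' 30
python3 w.py w13.png pebble_mid clip_mid
```

```text
time_s: 18.42
tcp_pos: [0.4926, 0.0391, 0.2045]
eef_rot: [-0.0, 1.0, -0.001, -0.002]
force: [-0.0, 0.4, -0.6]
grip_width: 0.05
time_s: 18.92
tcp_pos: [0.4729, 0.1055, 0.1445]
eef_rot: [0.0, 1.0, -0.0, -0.003]
force: [0.6, 0.4, 0.5]
grip_width: 0.0495
t 18.92 tcp [472.9 105.5 144.5] jaw ang -90.06 z [-0.006 -0.001 -1.   ] F [0.6 0.4 0.5] w 49.5 q6 1.63
pebble_mid 0.79 3810 px [284.  20.] ztop 0.0362 all (array([594.3, 132.2]), 59.9, 33.8, -88.9) top (array([595.6, 131.9]), 53.1, 28.5, 89.8)
clip_mid 0.81 7011 px [155. 122.] ztop 0.0293 all (array([526.4, 241.1]), 102.5, 47.9, -56.0) top (array([538.9, 220. ]), 54.0, 40.0, -57.8)
clip_mid 0.26 13712 px [536.  45.] ztop 0.0536 all (array([576.8, -76.8]), 142.5, 77.7, -90.0) top (array([574.9, -56. ]), 98.8, 64.5, -88.1)
```

View pics/w13.png

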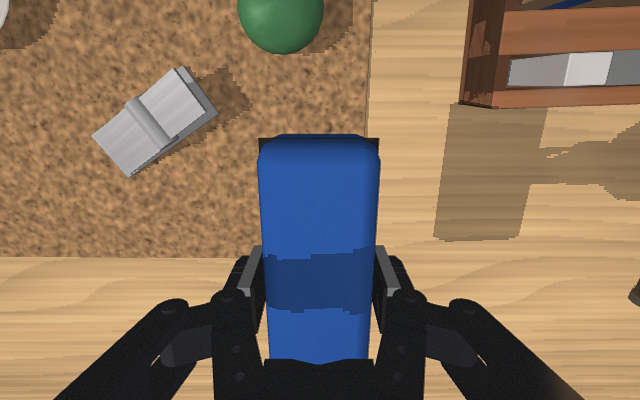

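Case (320,240), pebble (280,15) and clip (155,120) are all clear of each other. I nudge a bit further inside the mat and lower.

```bash
python3 -m pendant '[[[0,0,0,1,0.7,-2.5,-0.2],[0,0,0,0,0,-2.5,-0.2],[0,0,0,0,0,-2.5,-0.2],[0,0,0,0,0,-1.5,-0.2],[0,0,0,0,0,-1,-0.2],[0,0,0,0,0,-0.5,-0.2],[0,0,0,0,0,0,-0.2],[0,0,0,0,0,0,-0.2]]]' 30
python3 w.py
python3 -m pendant '[[[0,0,0,0,0,-0.3,-0.2],[0,0,0,0,0,-0.2,-0.2],[0,0,0,0,0,-0.2,-0.2],[0,0,0,0,0,0,-0.2]]]' 30
python3 w.py
```

```text
time_s: 19.73
tcp_pos: [0.4854, 0.1125, 0.0423]
eef_rot: [-0.0, 1.0, -0.001, 0.001]
force: [0.3, 0.7, -1.4]
grip_width: 0.0494
t 19.73 tcp [485.4 112.5  42.3] jaw ang -90.08 z [ 0.002  0.    -1.   ] F [ 0.3  0.7 -1.4] w 49.4 q6 1.65
time_s: 20.07
tcp_pos: [0.4845, 0.1126, 0.0343]
eef_rot: [0.0, 1.0, -0.001, -0.0]
force: [-0.8, 0.1, -0.7]
grip_width: 0.0492
t 20.07 tcp [484.5 112.6  34.3] jaw ang -90.06 z [-0. -0. -1.] F [-0.8  0.1 -0.7] w 49.2 q6 1.65
```

```bash
python3 -m pendant '[[[0,0,0,0,0,-0.1,-0.2],[0,0,0,0,0,-0.1,-0.2],[0,0,0,0,0,-0.1,-0.2],[0,0,0,0,0,0,-0.2]]]' 30
python3 w.py
```

```text
time_s: 20.4
tcp_pos: [0.4846, 0.1126, 0.0324]
eef_rot: [0.0, 1.0, -0.0, 0.0]
force: [-4.6, -0.8, 10.9]
grip_width: 0.0494
t 20.4 tcp [484.6 112.6  32.4] jaw ang -90.05 z [ 0.001 -0.    -1.   ] F [-4.6 -0.8 10.9] w 49.4 q6 1.65
```

```bash
python3 -m pendant '[[[0,0,0,0,0,0,0.4],[0,0,0,0,0,0,0.4],[0,0,0,0,0,0,0.4],[0,0,0,0,0,2,0.4],[0,0,0,0,0,4,0.4],[0,0,0,0,0,4,0.4],[0,0,0,0,0,4,0.4],[0,0,0,0,0,0,0.4]]]' 30
python3 w.py w14.png glassescase_mid
python3 seg.py | grep -v filed
python3 - <<'E'
from h import *
p,_=bot.snapshot("top");cv2.imwrite("pics/t2.png",cv2.resize(p[140:320,120:500],None,fx=2.1,fy=2.1,interpolation=cv2.INTER_CUBIC))
E
```

```text
time_s: 21.07
tcp_pos: [0.4884, 0.113, 0.1785]
eef_rot: [-0.0, 1.0, -0.0, 0.007]
force: [1.6, 0.6, 1.3]
grip_width: 0.0599
t 21.07 tcp [488.4 113.  178.5] jaw ang -90.05 z [ 0.013  0.001 -1.   ] F [1.6 0.6 1.3] w 59.9 q6 1.65
glassescase_mid 0.93 7758 px [318. 183.] ztop 0.0428 all (array([474.1, 113. ]), 147.7, 55.6, -0.1) top (array([484.1, 113. ]), 127.0, 49.7, -0.0)
glassescase_mid 0.62 4173 px [564.  97.] ztop 0.0986 all (array([564.3, -75.3]), 118.8, 22.2, -89.2) top (array([565.2, -54.6]), 71.4, 16.2, -88.0)
[ 0.4194106  -0.02042889  1.01640869] 21.2167
table z med 0.002762102489234586
flashlight_mid 0.85 648 xy [402. 280.] ztop 0.0318 all (array([ 417.2, -223.3]), 126.7, 38.8, -4.5) top (array([ 415.5, -220.2]), 122.3, 30.4, -4.0)
flashlight_mid 0.17 1630 xy [339. 210.] ztop 0.0564 all (array([612.4, -74.7]), 146.7, 142.5, -89.4) top (array([610.5, -72.5]), 136.2, 134.2, 1.9)
keytag_mid 0.67 740 xy [482. 239.] ztop 0.015 all (array([ 518.7, -433.3]), 109.5, 44.4, -6.9) top (array([ 518.7, -433.3]), 109.5, 44.4, -6.9)
keytag_mid 0.26 1043 xy [168. 199.] ztop 0.0233 all (array(
[... 519 characters left out ...]
_a_mid 0.46 56 xy [269. 199.] ztop 0.0324 all (array([620.8, 118. ]), 47.4, 14.6, 44.6) top (array([620.7, 118. ]), 47.4, 14.5, 44.6)
mailer_b_mid 0.6 535 xy [339. 182.] ztop 0.1005 all (array([656.1, -71. ]), 108.8, 20.0, -88.6) top (array([657.8, -71.1]), 108.6, 16.7, -88.6)
mailer_b_mid 0.35 8339 xy [210. 202.] ztop 0.0081 all (array([552. , 244.2]), 397.1, 307.4, 89.3) top (array([551.4, 244.2]), 397.0, 306.1, 89.3)
saucer_mid 0.6 1044 xy [169. 198.] ztop 0.023 all (array([601.3, 288.9]), 283.7, 96.5, 69.5) top (array([599.2, 283.1]), 271.5, 96.5, 69.5)
pebble_mid 0.5 88 xy [267. 199.] ztop 0.1634 all (array([581. ,  86.3]), 145.2, 21.1, 37.6) top (array([524.6,  54.5]), 17.2, 1.0, 27.2)
```

View pics/t2.png

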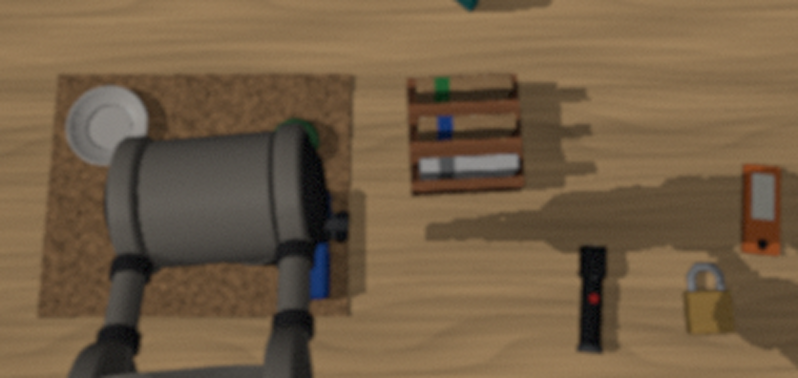

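The case lies flat on the mat at (0.484, 0.113). The key tag was knocked: it is now at about (0.519, −0.433). Next is the flashlight (0.416, −0.221).

```bash
python3 -m pendant '[[[0,0,-0.5,-0.8,-3.7,0,0],[0,0,-0.5,-0.8,-3.7,0,0],[0,0,-0.5,-0.8,-3.7,0,0],[0,0,-0.5,-0.8,-3.7,0,0],[0,0,-0.5,-0.8,-3.7,0,0],[0,0,-0.5,-0.8,-3.7,0,0],[0,0,-0.4,-0.8,-3.7,0,0.1],[0,0,-0.4,-0.8,-3.7,0,0.1],[0,0,-0.4,-0.8,-3.7,0,0.1],[0,0,0,0,0,0,0.1]]]' 30
python3 -m pendant '[[[0,0,0,0,0,0,0.1]]]' 30
python3 w.py w15.png flashlight_mid padlock_mid
```

```text
time_s: 22.7
tcp_pos: [0.4117, -0.2263, 0.1716]
eef_rot: [0.002, 0.999, -0.04, 0.001]
force: [0.4, 0.3, 0.0]
grip_width: 0.0471
time_s: 22.78
tcp_pos: [0.412, -0.2221, 0.1713]
eef_rot: [0.0, 0.999, -0.039, 0.0]
force: [-0.5, 1.2, -0.3]
grip_width: 0.047
t 22.78 tcp [ 412.  -222.1  171.3] jaw ang -94.5 z [ 0. -0. -1.] F [-0.5  1.2 -0.3] w 47.0 q6 0.99
flashlight_mid 0.82 4152 px [316. 170.] ztop 0.0305 all (array([ 408.1, -220. ]), 140.9, 31.5, -4.7) top (array([ 416.1, -221.1]), 124.5, 28.8, -4.2)
padlock_mid 0.59 4496 px [466. 177.] ztop 0.0245 all (array([ 409.8, -360.3]), 93.4, 55.4, 1.5) top (array([ 414.5, -358.7]), 81.0, 52.0, 1.1)
```

View pics/w15.png

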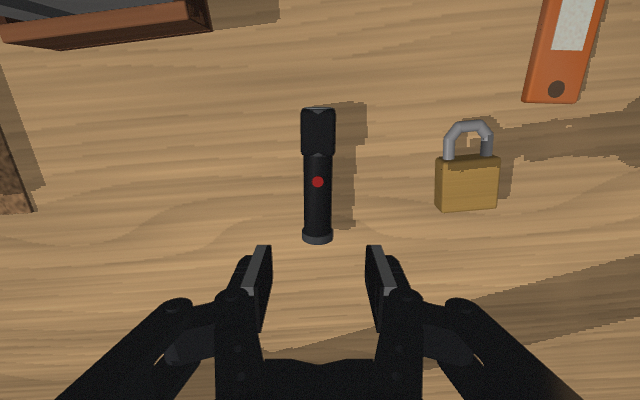

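The flashlight (317,175) is ahead of the jaws. The padlock (467,180) is out of the way.

```bash
python3 -m pendant '[[[0,0,0.3,0.4,0.1,-3,0.1],[0,0,0,0,0,-3,0.1],[0,0,0,0,0,-3,0.1],[0,0,0,0,0,-3,0.1],[0,0,0,0,0,-2.5,0.1],[0,0,0,0,0,0,0.1],[0,0,0,0,0,0,0.1]]]' 40
python3 w.py
python3 -m pendant '[[[0,0,0,0,0,-0.2,-0.6],[0,0,0,0,0,0,-0.6],[0,0,0,0,0,0,-0.6],[0,0,0,0,0,0,-0.6],[0,0,0,0,0,0,-0.6]]]' 30
python3 w.py
python3 -m pendant '[[[0,0,0,0,0,1,-0.6],[0,0,0,0,0,3,-0.6],[0,0,0,0,0,4,-0.6],[0,0,0,0,0,4,-0.6],[0,0,0,0,0,0,-0.6],[0,0,0,0,0,0,-0.6]]]' 30
python3 w.py w16.png flashlight_mid
```

```text
time_s: 23.52
tcp_pos: [0.4164, -0.2179, 0.0259]
eef_rot: [-0.001, 0.999, -0.034, -0.001]
force: [-1.1, -0.8, 0.1]
grip_width: 0.0469
t 23.52 tcp [ 416.4 -217.9   25.9] jaw ang -93.84 z [-0.002  0.002 -1.   ] F [-1.1 -0.8  0.1] w 46.9 q6 0.99
time_s: 23.93
tcp_pos: [0.4176, -0.2198, 0.0259]
eef_rot: [0.001, 0.999, -0.035, 0.001]
force: [1.9, 3.6, 8.1]
grip_width: 0.0259
t 23.93 tcp [ 417.6 -219.8   25.9] jaw ang -93.98 z [ 0.003 -0.002 -1.   ] F [1.9 3.6 8.1] w 25.9 q6 0.99
time_s: 24.43
tcp_pos: [0.4175, -0.2203, 0.1471]
eef_rot: [0.002, 0.999, -0.035, 0.002]
force: [0.1, 0.7, -2.4]
grip_width: 0.0257
t 24.43 tcp [ 417.5 -220.3  147.1] jaw ang -93.97 z [ 0.005 -0.004 -1.   ] F [ 0.1  0.7 -2.4] w 25.7 q6 0.99
flashlight_mid 0.9 13084 px [321. 234.] ztop 0.1518 all (array([ 419.3, -214.8]), 120.2, 53.2, 2.4) top (array([ 422.4, -221.2]), 112.8, 29.9, -3.6)
```

View pics/w16.png

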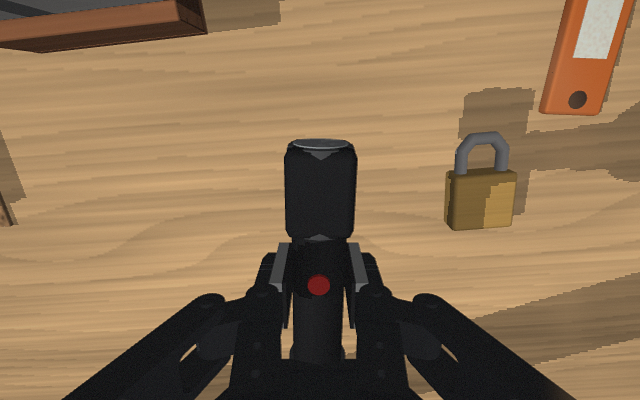

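The flashlight is held level (321,240). I carry it to the left-near area of the mat, target (0.48, 0.37).

```bash
python3 -m pendant '[[[0,0,0.3,0.4,3.5,1,-0.6],[0,0,0.3,0.4,3.5,1,-0.6],[0,0,0.3,0.4,3.5,0,-0.6],[0,0,0.3,0.4,3.5,0,-0.6],[0,0,0.3,0.4,3.5,0,-0.6],[0,0,0.3,0.4,3.5,0,-0.6],[0,0,0.3,0.4,3.5,0,-0.6],[0,0,0.3,0.4,3.5,0,-0.6],[0,0,0.3,0.4,3.5,0,-0.6],[0,0,0.3,0.4,3.5,0,-0.6]]]' 30
python3 -m pendant '[[[0,0,0.2,0.4,3.5,0,-0.6],[0,0,0.2,0.4,3.5,0,-0.6],[0,0,0.2,0.4,3.5,0,-0.6],[0,0,0.2,0.4,3.5,0,-0.6],[0,0,0.2,0.4,3.5,0,-0.6],[0,0,0,0.2,3.5,0,-0.6],[0,0,0,0,3,0,-0.6],[0,0,0,0,0,0,-0.6],[0,0,0,0,0,0,-0.6]]]' 30
python3 w.py w17.png saucer_mid clip_mid
```

```text
time_s: 25.37
tcp_pos: [0.4552, 0.1321, 0.1625]
eef_rot: [0.0, 1.0, -0.008, -0.002]
force: [1.4, -0.3, -1.5]
grip_width: 0.0256
time_s: 26.12
tcp_pos: [0.4771, 0.3713, 0.1617]
eef_rot: [0.001, 1.0, 0.002, -0.002]
force: [-0.2, -1.1, -0.1]
grip_width: 0.0253
t 26.12 tcp [477.1 371.3 161.7] jaw ang -89.81 z [-0.004 -0.003 -1.   ] F [-0.2 -1.1 -0.1] w 25.3 q6 2.1
saucer_mid 0.61 5482 px [327.  23.] ztop 0.0216 all (array([602.5, 365.1]), 97.6, 41.2, 89.6) top (array([601.7, 363.3]), 94.4, 39.6, -89.8)
saucer_mid 0.58 67197 px [433. 111.] ztop 0.0049 all (array([510. , 261.4]), 355.5, 229.3, 90.0) top (array([510. , 261.4]), 355.5, 229.3, 90.0)
clip_mid 0.72 7103 px [478. 124.] ztop 0.0287 all (array([527. , 232.4]), 115.8, 52.2, -58.0) top (array([538.4, 221.1]), 53.8, 41.1, -57.2)
```

View pics/w17.png

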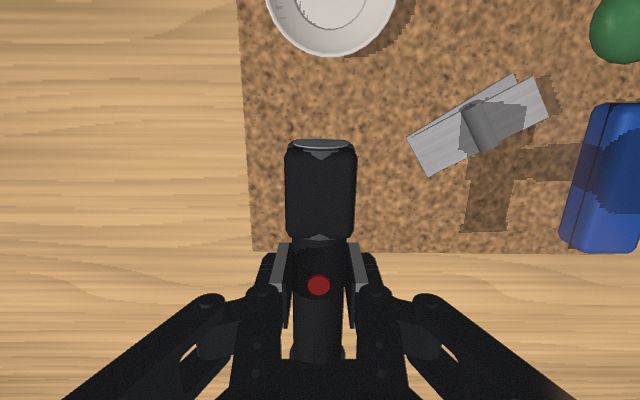

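The flashlight (320,240) is clear of the saucer (330,20) and clip (480,125). Lowering.

```bash
python3 -m pendant '[[[0,0,0,0,-0.6,-3,-0.6],[0,0,0,0,0,-3,-0.6],[0,0,0,0,0,-3,-0.6],[0,0,0,0,0,-2,-0.6],[0,0,0,0,0,-1,-0.6],[0,0,0,0,0,0,-0.6],[0,0,0,0,0,0,-0.6]]]' 30
python3 w.py
python3 -m pendant '[[[0,0,0,0,0,-0.4,-0.6],[0,0,0,0,0,-0.2,-0.6],[0,0,0,0,0,0,-0.6],[0,0,0,0,0,0,-0.6]]]' 30
python3 w.py
```

```text
time_s: 26.85
tcp_pos: [0.479, 0.364, 0.0448]
eef_rot: [0.0, 1.0, -0.0, 0.0]
force: [-0.2, -0.4, -1.6]
grip_width: 0.0256
t 26.85 tcp [479.  364.   44.8] jaw ang -90.02 z [ 0. -0. -1.] F [-0.2 -0.4 -1.6] w 25.6 q6 2.09
time_s: 27.18
tcp_pos: [0.4788, 0.3648, 0.039]
eef_rot: [-0.0, 1.0, 0.0, 0.0]
force: [0.4, 0.3, -1.3]
grip_width: 0.0257
t 27.18 tcp [478.8 364.8  39. ] jaw ang -89.96 z [ 0.001  0.    -1.   ] F [ 0.4  0.3 -1.3] w 25.7 q6 2.09
```

```bash
python3 -m pendant '[[[0,0,0,0,0,-0.3,-0.6],[0,0,0,0,0,-0.2,-0.6],[0,0,0,0,0,-0.2,-0.6],[0,0,0,0,0,0,-0.6],[0,0,0,0,0,0,-0.6]]]' 30
python3 w.py
python3 -m pendant '[[[0,0,0,0,0,-0.1,-0.6],[0,0,0,0,0,-0.1,-0.6],[0,0,0,0,0,0,-0.6],[0,0,0,0,0,0,-0.6]]]' 30
python3 w.py
```

```text
time_s: 27.6
tcp_pos: [0.4784, 0.3645, 0.0311]
eef_rot: [0.0, 1.0, 0.0, -0.0]
force: [0.4, -0.7, -1.8]
grip_width: 0.0258
t 27.6 tcp [478.4 364.5  31.1] jaw ang -89.96 z [-0. -0. -1.] F [ 0.4 -0.7 -1.8] w 25.8 q6 2.09
time_s: 27.93
tcp_pos: [0.4787, 0.3647, 0.0299]
eef_rot: [-0.0, 1.0, 0.0, 0.0]
force: [-1.3, -0.7, 5.0]
grip_width: 0.0258
t 27.93 tcp [478.7 364.7  29.9] jaw ang -89.97 z [ 0.  0. -1.] F [-1.3 -0.7  5. ] w 25.8 q6 2.09
```

```bash
python3 -m pendant '[[[0,0,0,0,0,0,-0.1],[0,0,0,0,0,0,-0.1],[0,0,0,0,0,0,-0.1],[0,0,0,0,0,2,-0.1],[0,0,0,0,0,4,-0.1],[0,0,0,0,0,4,-0.1],[0,0,0,0,0,4,-0.1],[0,0,0,0,0,0,-0.1]]]' 30
python3 w.py w18.png flashlight_mid
python3 -m pendant '[[[0,0,0,-0.3,-3.6,0,0.6],[0,0,0,-0.3,-3.6,0,0.6],[0,0,0,-0.3,-3.6,0,0.6],[0,0,0,-0.4,-3.6,0,0.6],[0,0,0,-0.4,-3.6,0,0.6],[0,0,0,-0.4,-3.6,0,0.6],[0,0,0,-0.4,-3.6,0,0.6],[0,0,0,-0.4,-3.6,0,0.6],[0,0,0,-0.4,-3.6,0,0.6],[0,0,0,-0.4,-3.6,0,0.6]]]' 30
python3 -m pendant '[[[0,0,0,-0.4,-3.6,0,0.6],[0,0,0,-0.4,-3.6,0,0.6],[0,0,0,-0.4,-3.6,0,0.6],[0,0,0,-0.4,-3.6,0,0.6],[0,0,0,-0.4,-3.6,0,0.6],[0,0,0,-0.4,-3.6,0,0.6],[0,0,0,-0.4,-3.6,0,0.6],[0,0,0,-0.4,-3.6,0,0.6],[0,0,0,-0.4,-3.6,0,0.6],[0,0,0,-0.4,-3.6,0,0.6]]]' 30
python3 -m pendant '[[[0,0,0,0,0,0,0.6],[0,0,0,0,0,0,0.6]]]' 30
python3 w.py w19.png padlock_mid keytag_mid
```

```text
time_s: 28.6
tcp_pos: [0.482, 0.3667, 0.178]
eef_rot: [-0.004, 1.0, 0.0, 0.006]
force: [0.7, 0.8, 0.3]
grip_width: 0.0387
t 28.6 tcp [482.  366.7 178. ] jaw ang -89.96 z [ 0.013  0.007 -1.   ] F [0.7 0.8 0.3] w 38.7 q6 2.09
flashlight_mid 0.63 4162 px [322. 180.] ztop 0.0345 all (array([468.1, 364.7]), 144.4, 34.5, -0.7) top (array([477.2, 364.8]), 125.1, 29.7, -0.7)
time_s: 29.53
tcp_pos: [0.44, 0.0031, 0.1678]
eef_rot: [-0.0, 1.0, 0.0, -0.002]
force: [0.5, -0.4, 0.5]
grip_width: 0.0682
time_s: 30.37
tcp_pos: [0.4003, -0.3565, 0.1674]
eef_rot: [-0.001, 1.0, 0.0, -0.001]
force: [1.4, -0.5, 0.4]
grip_width: 0.0682
time_s: 30.53
tcp_pos: [0.4003, -0.3563, 0.1672]
eef_rot: [-0.001, 1.0, -0.001, -0.001]
force: [0.5, 0.5, -0.6]
grip_width: 0.068
t 30.53 tcp [ 400.3 -356.3  167.2] jaw ang -90.15 z [-0.002  0.003 -1.   ] F [ 0.5  0.5 -0.6] w 68.0 q6 0.7
padlock_mid 0.21 427 px [26.  4.] ztop 0.0197 all (array([ 545.1, -120.2]), 49.0, 4.2, -83.6) top (array([ 545.4, -126.4]), 36.7, 1.6, -86.9)
keytag_mid 0.58 5951 px [414.  50.] ztop 0.0131 all (array([ 506.8, -433.3]), 83.7, 44.5, -6.0) top (array([ 506.8, -433.3]), 83.7, 44.5, -6.0)
```

View pics/w18.png

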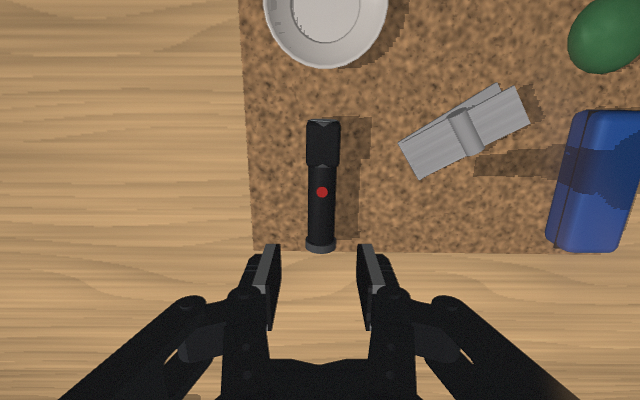

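View pics/w19.png

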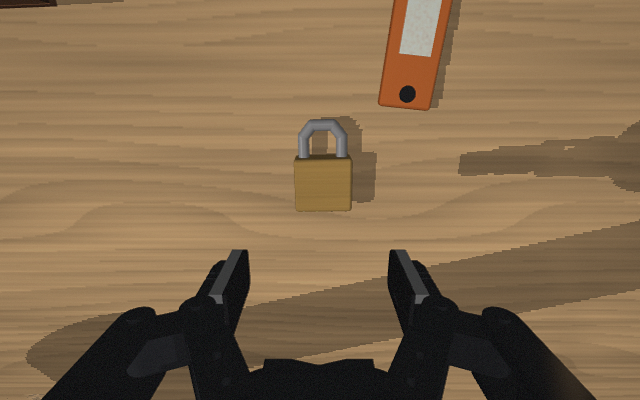

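The flashlight lies flat on the mat (320,185). The padlock is at (323,165) in the wrist view; the network missed it here, so I measure it from depth.

```bash
python3 - <<'E'
from h import *
p,d,P=cloud("wrist");x,y,z=P[...,0],P[...,1],P[...,2]
m=(x>.34)&(x<.48)&(y>-.41)&(y<-.3)&(z>.016)&(z<.03)
print(m.sum(),np.median(z[m]),rect(P[m][:,:2]))
hsv=cv2.cvtColor(p,cv2.COLOR_BGR2HSV);b=m&(hsv[...,1]>90)&(z>.02)
print(b.sum(),rect(P[b][:,:2]))
E
```

```text
3639 0.02381506198820521 (array([ 414.9, -359.1]), 81.5, 52.0, 1.6)
2994 (array([ 399.1, -359.6]), 52.1, 49.4, -89.0)
```

```bash
python3 -m pendant '[[[0,0,1.3,0.2,-0.3,-3,0.6],[0,0,0,0,0,-3,0.6],[0,0,0,0,0,-3,0.6],[0,0,0,0,0,-3,0.6],[0,0,0,0,0,-2,0.6],[0,0,0,0,0,0,0.6],[0,0,0,0,0,0,0.6]]]' 30
python3 w.py
```

```text
time_s: 31.32
tcp_pos: [0.4036, -0.3571, 0.029]
eef_rot: [-0.001, 1.0, 0.012, -0.001]
force: [-0.7, -1.2, -0.1]
grip_width: 0.0682
t 31.32 tcp [ 403.6 -357.1   29. ] jaw ang -88.58 z [-0.001  0.002 -1.   ] F [-0.7 -1.2 -0.1] w 68.2 q6 0.68
```

```bash
python3 -m pendant '[[[0,0,0,0,-0.2,-0.7,0.6],[0,0,0,0,0,0,0.6],[0,0,0,0,0,0,-0.2],[0,0,0,0,0,0,-0.2],[0,0,0,0,0,0,-0.2],[0,0,0,0,0,0,-0.2]]]' 40
python3 w.py
python3 -m pendant '[[[0,0,0,0,0,1,-0.2],[0,0,0,0,0,3,-0.2],[0,0,0,0,0,4,-0.2],[0,0,0,0,0,4,-0.2],[0,0,0,0,0,0,-0.2],[0,0,0,0,0,0,-0.2]]]' 40
python3 w.py w20.png padlock_mid
python3 - <<'E'
from h import *
p,d,P=cloud("wrist");s=bot.sense()["tcp_pos"];x,y,z=(P-s)[...,0],(P-s)[...,1],(P-s)[...,2]
m=(x>-.03)&(x<.09)&(abs(y)<.024)&(abs(z)<.05);Q=(P-s)[m]*1000
for a in range(-20,70,6):
    k=abs(Q[:,0]-a)<3
    if k.sum()>5: print(a,k.sum(),np.round(np.median(Q[k,2]),1))
E
```

```text
time_s: 31.82
tcp_pos: [0.4041, -0.361, 0.0236]
eef_rot: [0.001, 1.0, 0.012, 0.001]
force: [-0.9, 0.7, 6.7]
grip_width: 0.0508
t 31.82 tcp [ 404.1 -361.    23.6] jaw ang -88.67 z [ 0.001 -0.002 -1.   ] F [-0.9  0.7  6.7] w 50.8 q6 0.68
time_s: 32.32
tcp_pos: [0.4044, -0.3614, 0.1454]
eef_rot: [0.002, 1.0, 0.012, 0.002]
force: [-0.6, -0.4, -1.4]
grip_width: 0.0512
t 32.32 tcp [ 404.4 -361.4  145.4] jaw ang -88.67 z [ 0.004 -0.005 -1.   ] F [-0.6 -0.4 -1.4] w 51.2 q6 0.68
padlock_mid 0.76 14867 px [319. 259.] ztop 0.1463 all (array([ 351. , -363.3]), 212.4, 110.3, 0.9) top (array([ 415.4, -361.6]), 81.4, 53.1, -0.4)
-20 1012 1.2
-14 1054 1.3
-8 1089 1.2
-2 1138 1.2
4 1182 1.2
10 1262 1.2
16 1529 1.0
22 1865 -6.4
28 511 -6.7
34 526 -6.6
40 672 -6.6
46 963 -6.4
52 617 -7.5
```

View pics/w20.png

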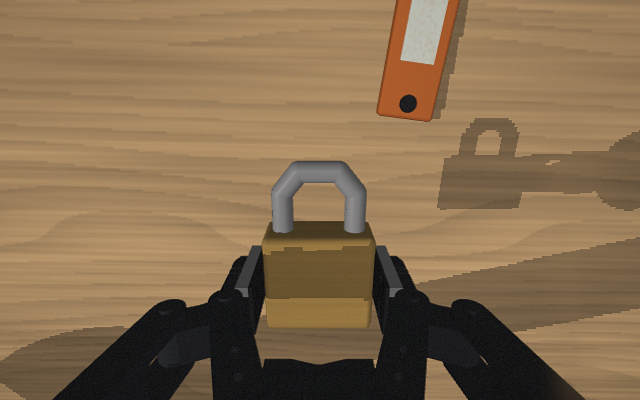

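The padlock is held level (319,260). I lift it higher, turn +89°, and carry it to the far-middle free area of the mat, TCP target (0.645, 0.226).

```bash
python3 -m pendant '[[[0,0,0,0,0,2.5,-0.2],[0,0,0,0,0,2.5,-0.2],[0,0,5,1.3,3.3,0,-0.2],[0,0,5,1.3,3.3,0,-0.2],[0,0,5,1.3,3.3,0,-0.2],[0,0,5,1.3,3.3,0,-0.2],[0,0,5,1.3,3.3,0,-0.2],[0,0,5,1.3,3.3,0,-0.2],[0,0,5,1.3,3.3,0,-0.2],[0,0,5,1.3,3.3,0,-0.2]]]' 40
python3 -m pendant '[[[0,0,5,1.3,3.3,0,-0.2],[0,0,5,1.3,3.3,0,-0.2],[0,0,5,1.4,3.3,0,-0.2],[0,0,5,1.4,3.3,0,-0.2],[0,0,5,1.4,3.3,0,-0.2],[0,0,5,1.4,3.2,0,-0.2],[0,0,5,1.4,3.2,0,-0.2],[0,0,5,1.4,3.2,0,-0.2],[0,0,0,0,0,0,-0.2],[0,0,0,0,0,0,-0.2]]]' 40
python3 w.py
```

```text
time_s: 33.3
tcp_pos: [0.507, -0.0945, 0.1906]
eef_rot: [-0.001, 0.935, 0.355, -0.001]
force: [0.5, 0.1, -1.7]
grip_width: 0.0504
time_s: 34.13
tcp_pos: [0.6168, 0.1662, 0.1896]
eef_rot: [-0.001, 0.758, 0.653, -0.002]
force: [-0.7, -0.5, -1.0]
grip_width: 0.051
t 34.13 tcp [616.8 166.2 189.6] jaw ang -8.51 z [-0.004 -0.001 -1.   ] F [-0.7 -0.5 -1. ] w 51.0 q6 0.29
```

```bash
python3 -m pendant '[[[0,0,2.9,1.0,2,0,-0.2],[0,0,2.8,1.0,2,0,-0.2],[0,0,2.8,0.8,2,0,-0.2],[0,0,0,0,0,-2.5,-0.2],[0,0,0,0,0,-2.5,-0.2],[0,0,0,0,0,0,-0.2],[0,0,0,0,0,0,-0.2]]]' 40
python3 w.py w21.png pebble_mid saucer_mid clip_mid
```

```text
time_s: 34.72
tcp_pos: [0.6442, 0.2231, 0.1401]
eef_rot: [-0.001, 0.709, 0.705, -0.002]
force: [-0.6, 0.2, -1.3]
grip_width: 0.051
t 34.72 tcp [644.2 223.1 140.1] jaw ang -0.27 z [-0.005 -0.002 -1.   ] F [-0.6  0.2 -1.3] w 51.0 q6 0.23
clip_mid 0.69 7016 px [176. 172.] ztop 0.0282 all (array([520.9, 237.8]), 102.2, 57.8, -57.8) top (array([538.8, 221.7]), 53.4, 41.1, -56.4)
```

View pics/w21.png

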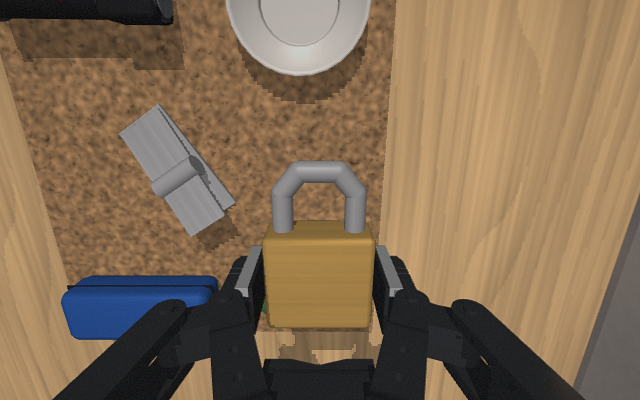

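The padlock (319,260) is clear of the saucer (300,30) and clip (175,170). The pebble is hidden by the hand but measured 29 mm clear. Lowering.

```bash
python3 -m pendant '[[[0,0,0,0,0.2,-3,-0.2],[0,0,0,0,0,-3,-0.2],[0,0,0,0,0,-2.5,-0.2],[0,0,0,0,0,-1,-0.2],[0,0,0,0,0,-0.6,-0.2],[0,0,0,0,0,0,-0.2],[0,0,0,0,0,0,-0.2]]]' 40
python3 w.py
python3 -m pendant '[[[0,0,0,0,0,-0.3,-0.2],[0,0,0,0,0,-0.3,-0.2],[0,0,0,0,0,0,-0.2],[0,0,0,0,0,0,-0.2]]]' 40
python3 w.py
```

```text
time_s: 35.5
tcp_pos: [0.6466, 0.2267, 0.0431]
eef_rot: [0.001, 0.708, 0.706, 0.001]
force: [0.3, -0.3, -1.2]
grip_width: 0.0507
t 35.5 tcp [646.6 226.7  43.1] jaw ang -0.17 z [ 0.003  0.001 -1.   ] F [ 0.3 -0.3 -1.2] w 50.7 q6 0.23
time_s: 35.83
tcp_pos: [0.6456, 0.2266, 0.0357]
eef_rot: [0.0, 0.708, 0.706, 0.0]
force: [-0.4, 0.3, -1.3]
grip_width: 0.0509
t 35.83 tcp [645.6 226.6  35.7] jaw ang -0.16 z [ 0.  0. -1.] F [-0.4  0.3 -1.3] w 50.9 q6 0.23
```

```bash
python3 -m pendant '[[[0,0,0,0,0,-0.3,-0.2],[0,0,0,0,0,-0.3,-0.2],[0,0,0,0,0,0,-0.2],[0,0,0,0,0,0,-0.2]]]' 40
python3 w.py
python3 -m pendant '[[[0,0,0,0,0,-0.1,-0.2],[0,0,0,0,0,-0.1,-0.2],[0,0,0,0,0,-0.1,-0.2],[0,0,0,0,0,0,-0.2]]]' 40
python3 w.py
```

```text
time_s: 36.17
tcp_pos: [0.6453, 0.2265, 0.0289]
eef_rot: [-0.0, 0.708, 0.706, -0.0]
force: [0.6, 0.5, -1.5]
grip_width: 0.0507
t 36.17 tcp [645.3 226.5  28.9] jaw ang -0.17 z [-0.001 -0.    -1.   ] F [ 0.6  0.5 -1.5] w 50.7 q6 0.23
time_s: 36.5
tcp_pos: [0.6457, 0.2266, 0.0276]
eef_rot: [0.0, 0.708, 0.706, 0.0]
force: [-3.5, -2.1, 5.8]
grip_width: 0.051
t 36.5 tcp [645.7 226.6  27.6] jaw ang -0.16 z [ 0.001  0.    -1.   ] F [-3.5 -2.1  5.8] w 51.0 q6 0.23
```

```bash
python3 -m pendant '[[[0,0,0,0,0,0,0.4],[0,0,0,0,0,0,0.4],[0,0,0,0,0,0,0.4],[0,0,0,0,0,2,0.4],[0,0,0,0,0,4,0.4],[0,0,0,0,0,4,0.4],[0,0,0,0,0,4,0.4],[0,0,0,0,0,4,0.4],[0,0,0,0,0,0,0.4]]]' 30
python3 w.py w22.png padlock_mid
python3 -m pendant '[[[0,0,-4.8,-0.6,-3.3,0,0.4],[0,0,-4.8,-0.6,-3.3,0,0.4],[0,0,-4.8,-0.6,-3.3,0,0.4],[0,0,-4.8,-0.6,-3.3,0,0.4],[0,0,-4.8,-0.6,-3.3,0,0.4],[0,0,-4.8,-0.6,-3.3,0,0.4],[0,0,-4.8,-0.6,-3.3,0,0.4],[0,0,-4.8,-0.6,-3.3,0,0.4],[0,0,-4.8,-0.6,-3.3,0,0.4],[0,0,-4.8,-0.6,-3.3,0,0.4]]]' 30
python3 -m pendant '[[[0,0,-4.8,-0.6,-3.3,0,0.4],[0,0,-4.8,-0.6,-3.3,0,0.4],[0,0,-4.8,-0.6,-3.3,0,0.4],[0,0,-4.8,-0.6,-3.3,0,0.4],[0,0,-4.8,-0.6,-3.3,0,0.4],[0,0,-4.8,-0.6,-3.3,0,0.4],[0,0,-4.8,-0.6,-3.3,0,0.4],[0,0,-4.8,-0.6,-3.3,0,0.4],[0,0,-4.8,-0.6,-3.3,0,0.4],[0,0,-4.8,-0.6,-3.3,0,0.4]]]' 30
python3 w.py
```

```text
time_s: 37.25
tcp_pos: [0.649, 0.2274, 0.2166]
eef_rot: [0.004, 0.708, 0.706, 0.007]
force: [1.0, 0.1, 1.3]
grip_width: 0.06
t 37.25 tcp [649.  227.4 216.6] jaw ang -0.16 z [ 0.016  0.004 -1.   ] F [1.  0.1 1.3] w 60.0 q6 0.23
padlock_mid 0.96 3035 px [313. 170.] ztop 0.0287 all (array([645.7, 238.8]), 81.4, 51.2, 89.7) top (array([645.6, 237.9]), 79.7, 50.8, 89.9)
time_s: 38.18
tcp_pos: [0.5841, -0.1047, 0.2041]
eef_rot: [-0.001, 0.935, 0.355, -0.002]
force: [-0.7, 0.1, -0.0]
grip_width: 0.0597
time_s: 39.02
tcp_pos: [0.5244, -0.4344, 0.2038]
eef_rot: [-0.001, 0.998, -0.056, -0.001]
force: [0.3, 0.2, -0.3]
grip_width: 0.0597
t 39.02 tcp [ 524.4 -434.4  203.8] jaw ang -96.41 z [-0.003  0.003 -1.   ] F [ 0.3  0.2 -0.3] w 59.7 q6 0.88
```

View pics/w22.png

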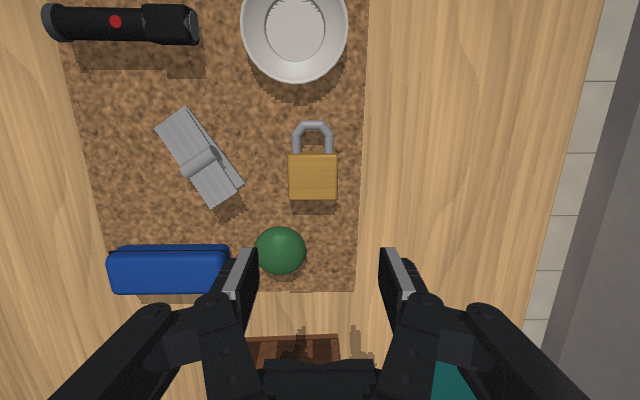

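Padlock (313,165), case, flashlight, clip, saucer and pebble are all separate. Now the key tag.

```bash
python3 -m pendant '[[[0,0,0,0,0,-2,0.4],[0,0,0,0,0,-2,0.4],[0,0,0,0,0,0,0.4],[0,0,0,0,0,0,0.4]]]' 30
python3 w.py w23.png keytag_mid
```

```text
time_s: 39.35
tcp_pos: [0.5245, -0.4325, 0.1634]
eef_rot: [-0.002, 0.999, -0.054, -0.002]
force: [0.3, -0.1, -0.2]
grip_width: 0.0599
t 39.35 tcp [ 524.5 -432.5  163.4] jaw ang -96.17 z [-0.004  0.004 -1.   ] F [ 0.3 -0.1 -0.2] w 59.9 q6 0.88
keytag_mid 0.93 5610 px [323. 179.] ztop 0.0131 all (array([ 520.2, -435.4]), 110.4, 48.2, -6.1) top (array([ 519.9, -435.3]), 109.8, 45.1, -6.1)
```

View pics/w23.png

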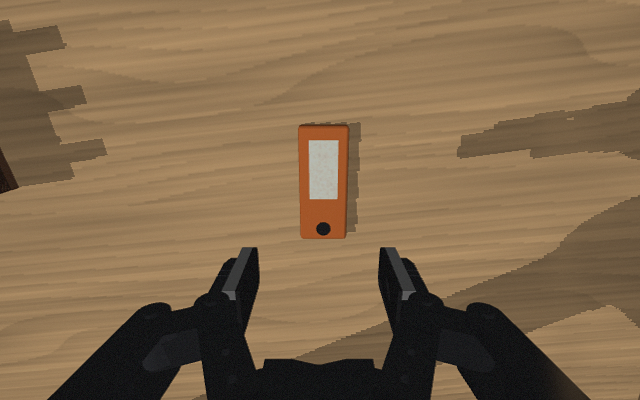

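```bash
python3 -m pendant '[[[0,0,0,-0.4,-0.3,-3,0.4],[0,0,0,0,0,-3,0.4],[0,0,0,0,0,-3,0.4],[0,0,0,0,0,-3,0.4],[0,0,0,0,0,-1.5,0.4],[0,0,0,0,0,-0.6,0.4],[0,0,0,0,0,0,0.4],[0,0,0,0,0,0,0.4]]]' 30
python3 w.py
```

```text
time_s: 40.12
tcp_pos: [0.5225, -0.437, 0.027]
eef_rot: [0.001, 0.999, -0.054, 0.001]
force: [0.8, 0.0, -0.5]
grip_width: 0.0597
t 40.12 tcp [ 522.5 -437.    27. ] jaw ang -96.14 z [ 0.002 -0.002 -1.   ] F [ 0.8  0.  -0.5] w 59.7 q6 0.87
```

```bash
python3 -m pendant '[[[0,0,0,-0.2,0,-0.5,0.4],[0,0,0,0,0,-0.4,0.4],[0,0,0,0,0,0,0.4],[0,0,0,0,0,0,0.4]]]' 30
python3 w.py
python3 - <<'E'
from h import *
p,d,P=cloud("wrist","w24.png")
c=bot.calibration("wrist");K=c["K"];v,u=np.indices(d.shape)
C=np.stack([(u-K[0,2])/K[0,0]*d,(v-K[1,2])/K[1,1]*d,d],-1)
T=C@c["T_tool_cam"][:3,:3].T+c["T_tool_cam"][:3,3]
# finger tip lowest points: dark/grey pixels near |y|~30-37,x within pads
for s in (1,-1):
    m=(d>0)&(s*T[...,1]>.0305)&(s*T[...,1]<.042)&(abs(T[...,0])<.014)
    print(s,m.sum(),np.percentile(T[m][:,2]*1000,[5,50,90,99]) if m.sum() else None)
E
```

```text
time_s: 40.45
tcp_pos: [0.5195, -0.4365, 0.0167]
eef_rot: [0.0, 0.999, -0.054, 0.0]
force: [0.1, 0.4, -0.1]
grip_width: 0.0597
t 40.45 tcp [ 519.5 -436.5   16.7] jaw ang -96.17 z [ 0. -0. -1.] F [ 0.1  0.4 -0.1] w 59.7 q6 0.87
1 2714 [-44.94444291 -26.02140962  16.08621459  17.41159141]
-1 2740 [-45.1231273  -25.63878826  16.07102301  17.34619223]
```

```bash
python3 -m pendant '[[[0,0,0,0,0,0,-0.3],[0,0,0,0,0,0,-0.3],[0,0,0,0,0,0,-0.3],[0,0,0,0,0,0,-0.3]]]' 30
python3 w.py
python3 -m pendant '[[[0,0,0,0,0,1,-0.3],[0,0,0,0,0,3,-0.3],[0,0,0,0,0,4,-0.3],[0,0,0,0,0,4,-0.3],[0,0,0,0,0,0,-0.3],[0,0,0,0,0,0,-0.3]]]' 30
python3 w.py w25.png keytag_mid
```

```text
time_s: 40.83
tcp_pos: [0.5198, -0.4367, 0.0169]
eef_rot: [0.0, 0.999, -0.054, 0.0]
force: [-0.1, -0.3, 3.2]
grip_width: 0.0441
t 40.83 tcp [ 519.8 -436.7   16.9] jaw ang -96.17 z [ 0.001 -0.001 -1.   ] F [-0.1 -0.3  3.2] w 44.1 q6 0.87
time_s: 41.33
tcp_pos: [0.5206, -0.4375, 0.1403]
eef_rot: [0.002, 0.999, -0.054, 0.002]
force: [0.3, -0.1, -1.4]
grip_width: 0.0443
t 41.33 tcp [ 520.6 -437.5  140.3] jaw ang -96.16 z [ 0.005 -0.005 -1.   ] F [ 0.3 -0.1 -1.4] w 44.3 q6 0.87
keytag_mid 0.74 18961 px [320. 247.] ztop 0.1364 all (array([ 450.7, -423.5]), 253.7, 73.2, -2.4) top (array([ 521.2, -437.3]), 109.6, 45.2, -6.2)
```

View pics/w25.png

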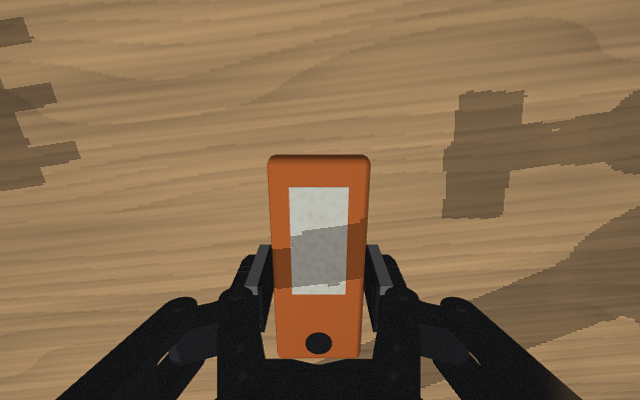

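The key tag is held level (320,250). I carry it, turned 96°, to the near-middle free strip of the mat, target (0.43, 0.245).

```bash
python3 -m pendant '[[[0,0,4.4,-0.4,3.1,2,-0.3],[0,0,4.4,-0.4,3.1,2,-0.3],[0,0,4.4,-0.4,3.1,0,-0.3],[0,0,4.4,-0.4,3.1,0,-0.3],[0,0,4.4,-0.4,3.1,0,-0.3],[0,0,4.4,-0.4,3.1,0,-0.3],[0,0,4.4,-0.4,3.1,0,-0.3],[0,0,4.4,-0.4,3.1,0,-0.3],[0,0,4.4,-0.4,3.1,0,-0.3],[0,0,4.4,-0.4,3.1,0,-0.3]]]' 30
python3 -m pendant '[[[0,0,4.4,-0.4,3.1,0,-0.3],[0,0,4.4,-0.4,3.1,0,-0.3],[0,0,4.4,-0.4,3.1,0,-0.3],[0,0,4.4,-0.4,3.1,0,-0.3],[0,0,4.4,-0.4,3.1,0,-0.3],[0,0,4.4,-0.4,3.1,0,-0.3],[0,0,4.4,-0.4,3.1,0,-0.3],[0,0,4.4,-0.4,3.1,0,-0.3],[0,0,4.4,-0.4,3.1,0,-0.3],[0,0,4.4,-0.4,3.1,0,-0.3]]]' 30
python3 -m pendant '[[[0,0,4.4,-0.4,3.1,0,-0.3],[0,0,3.8,-0.5,3.1,0,-0.3],[0,0,0,0,0,0,-0.3],[0,0,0,0,0,0,-0.3]]]' 30
python3 w.py w26.png clip_mid
```

```text
time_s: 42.27
tcp_pos: [0.4781, -0.1246, 0.1746]
eef_rot: [-0.001, 0.945, 0.326, -0.001]
force: [0.2, 0.4, -0.9]
grip_width: 0.0442
time_s: 43.1
tcp_pos: [0.438, 0.1848, 0.1748]
eef_rot: [-0.001, 0.754, 0.656, -0.002]
force: [0.8, -0.0, 0.2]
grip_width: 0.0438
time_s: 43.43
tcp_pos: [0.4291, 0.2465, 0.1747]
eef_rot: [-0.001, 0.706, 0.708, -0.002]
force: [0.2, -1.2, -0.8]
grip_width: 0.0445
t 43.43 tcp [429.1 246.5 174.7] jaw ang 0.2 z [-0.003 -0.001 -1.   ] F [ 0.2 -1.2 -0.8] w 44.5 q6 0.36
clip_mid 0.34 829 px [438. 389.] ztop 0.0338 all (array([509.7, 116.9]), 296.6, 39.6, -64.4) top (array([569.6,  -7.8]), 43.8, 4.2, 1.3)
```

View pics/w26.png

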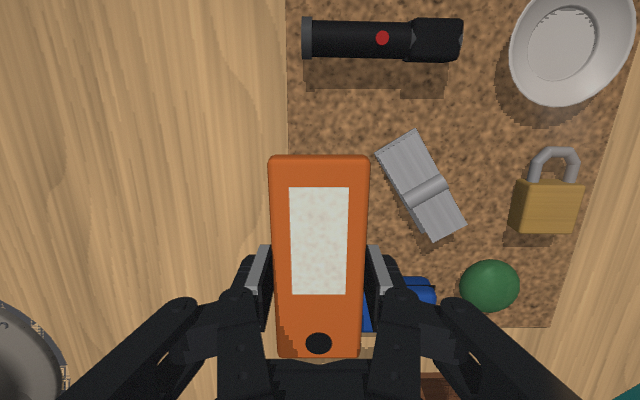

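```bash
python3 - <<'E'
from h import *
p,d,P=cloud("wrist");x,y,z=P[...,0],P[...,1],P[...,2]
m=(x>.46)&(x<.6)&(y>.17)&(y<.32)&(z>.009)&(z<.04)
Q=P[m]*1000;print(rect(Q[:,:2]/1000))
for a in range(190,305,10):
    k=abs(Q[:,1]-a)<5
    if k.sum(): print(a,Q[k,0].min().round(1),end="; ")
h=cv2.cvtColor(p,cv2.COLOR_BGR2HSV)
for r in(80,110,130): print(r,[ (c,np.round(P[r,c]*1000,1)) for c in(280,286,290,296)])
m=(x>.40)&(x<.6)&(y>.32)&(y<.42)&(z>.012)&(z<.05);print("fl",rect(P[m][:,:2]))
E
```

```text
(array([525.9, 240.3]), 101.2, 42.2, -56.1)
190 534.8; 200 527.9; 210 520.6; 220 512.5; 230 505.1; 240 499.9; 250 492.2; 260 487.5; 270 483.5; 280 490.5; 290 505.5; 80 [(280, array([395.4, 333.4,   1.1])), (286, array([401. , 333.4,   3.3])), (290, array([404.6, 333.4,   3.4])), (296, array([410. , 333.4,   4.5]))]
110 [(280, array([394.5, 307.5,   2.2])), (286, array([400.1, 307.5,   3. ])), (290, array([403.8, 307.5,   2.8])), (296, array([409.3, 307.5,   2.9]))]
130 [(280, array([393.4, 288.9,  -1.4])), (286, array([399.3, 289.2,   1.2])), (290, array([403.4, 289.7,   5.1])), (296, array([409. , 289.7,   4.8]))]
fl (array([507.5, 358.7]), 185.0, 66.7, -0.1)
```

```bash
python3 -m pendant '[[[0,0,0,0.4,-0.3,-3,-0.3],[0,0,0,0,0,-3,-0.3],[0,0,0,0,0,-3,-0.3],[0,0,0,0,0,-3,-0.3],[0,0,0,0,0,-1,-0.3],[0,0,0,0,0,0,-0.3],[0,0,0,0,0,0,-0.3]]]' 30
python3 w.py
python3 -m pendant '[[[0,0,0,0,0,-0.6,-0.3],[0,0,0,0,0,-0.6,-0.3],[0,0,0,0,0,0,-0.3],[0,0,0,0,0,0,-0.3]]]' 30
python3 w.py
```

```text
time_s: 44.17
tcp_pos: [0.435, 0.242, 0.0467]
eef_rot: [-0.0, 0.707, 0.707, -0.0]
force: [0.0, 0.4, -1.0]
grip_width: 0.0442
t 44.17 tcp [435.  242.   46.7] jaw ang -0.04 z [-0. -0. -1.] F [ 0.   0.4 -1. ] w 44.2 q6 0.35
time_s: 44.5
tcp_pos: [0.4347, 0.2426, 0.0347]
eef_rot: [0.0, 0.707, 0.707, 0.0]
force: [-0.2, 0.5, -0.2]
grip_width: 0.0441
t 44.5 tcp [434.7 242.6  34.7] jaw ang 0.04 z [ 0.001  0.    -1.   ] F [-0.2  0.5 -0.2] w 44.1 q6 0.35
```

```bash
python3 -m pendant '[[[0,0,0,0,0,-0.6,-0.3],[0,0,0,0,0,-0.5,-0.3],[0,0,0,0,0,0,-0.3],[0,0,0,0,0,0,-0.3]]]' 30
python3 w.py
python3 -m pendant '[[[0,0,0,0,0,-0.2,-0.3],[0,0,0,0,0,-0.1,-0.3],[0,0,0,0,0,0,-0.3],[0,0,0,0,0,0,-0.3]]]' 30
python3 w.py
```

```text
time_s: 44.83
tcp_pos: [0.4342, 0.2425, 0.0229]
eef_rot: [-0.0, 0.707, 0.707, -0.0]
force: [0.2, 0.6, -0.5]
grip_width: 0.0439
t 44.83 tcp [434.2 242.5  22.9] jaw ang 0.04 z [-0.001 -0.    -1.   ] F [ 0.2  0.6 -0.5] w 43.9 q6 0.35
time_s: 45.17
tcp_pos: [0.4347, 0.2426, 0.0208]
eef_rot: [0.0, 0.707, 0.707, 0.0]
force: [-1.7, -0.8, 3.9]
grip_width: 0.0439
t 45.17 tcp [434.7 242.6  20.8] jaw ang 0.04 z [ 0.001  0.    -1.   ] F [-1.7 -0.8  3.9] w 43.9 q6 0.35
```

Contact. I release narrowly, lift, and back off for a last check.

```bash
python3 -m pendant '[[[0,0,0,0,0,0,0.15],[0,0,0,0,0,0,0.15],[0,0,0,0,0,0,0.15],[0,0,0,0,0,2,0.15],[0,0,0,0,0,4,0.15],[0,0,0,0,0,4,0.15],[0,0,0,0,0,4,0.15],[0,0,0,0,0,4,0.15],[0,0,0,0,0,0,0.15]]]' 30
python3 w.py w27.png keytag_mid
python3 -m pendant '[[[0,0,0,0,-4,1,0.15],[0,0,0,0,-4,1,0.15],[0,0,0,0,-4,1,0.15],[0,0,0,0,-4,0,0.15],[0,0,0,0,-4,0,0.15],[0,0,0,0,-4,0,0.15],[0,0,0,0,-4,0,0.15],[0,0,0,0,-4,0,0.15],[0,0,0,0,-4,0,0.15],[0,0,0,0,-4,0,0.15]]]' 30
python3 -m pendant '[[[0,0,0,0,-4,0,0.15],[0,0,0,0,-4,0,0.15],[0,0,0,0,-4,0,0.15],[0,0,0,0,-4,0,0.15],[0,0,0,0,0,0,0.15],[0,0,0,0,0,0,0.15]]]' 30
python3 seg.py
python3 - <<'E'
from h import *
p,_=bot.snapshot("top");cv2.imwrite("pics/t3.png",cv2.resize(p[140:320,120:500],None,fx=2.1,fy=2.1,interpolation=cv2.INTER_CUBIC))
E
```

```text
time_s: 45.92
tcp_pos: [0.4379, 0.2439, 0.2079]
eef_rot: [0.003, 0.707, 0.707, 0.006]
force: [0.9, 0.1, 0.8]
grip_width: 0.0493
t 45.92 tcp [437.9 243.9 207.9] jaw ang 0.05 z [ 0.013  0.005 -1.   ] F [0.9 0.1 0.8] w 49.3 q6 0.35
keytag_mid 0.8 4411 px [315. 168.] ztop 0.017 all (array([434.3, 243.6]), 109.3, 46.4, 89.4) top (array([434.9, 243.5]), 109.4, 45.0, 89.9)
time_s: 46.85
tcp_pos: [0.4333, -0.159, 0.2284]
eef_rot: [-0.002, 0.707, 0.707, -0.0]
force: [1.7, -1.4, 0.3]
grip_width: 0.0489
time_s: 47.35
tcp_pos: [0.4334, -0.3188, 0.2275]
eef_rot: [-0.002, 0.708, 0.706, 0.0]
force: [0.3, 0.3, -0.8]
grip_width: 0.0494
[ 0.4194106  -0.02042889  1.01640869] 47.4
table z med 0.0035007117260175136
flashlight_mid 0.63 579 xy [166. 258.] ztop 0.0364 all (array([477.4, 366.3]), 120.5, 30.4, -2.4) top (array([477.4, 366.3]), 120.5, 30.4, -2.4)
keytag_mid 0.83 801 xy [217. 275.] ztop 0.0196 all (array([435.2, 243.2]), 109.3, 44.2, 89.4) top (array([435.2, 243.2]), 109.3, 44.2, 89.4)
glassescase_mid 0.87 1131 xy [265. 254.] ztop 0.0451 all (array([483.3, 117.2]), 129.3, 56.8, 0.0) top (array(
[... 894 characters left out ...]
pebble_mid 0.9 416 xy [260. 203.] ztop 0.0377 all (array([607.2, 131.9]), 57.7, 56.0, 2.5) top (array([606.5, 133.2]), 51.0, 49.2, 55.4)
clip_mid 0.65 654 xy [217. 241.] ztop 0.0301 all (array([524.6, 241.7]), 102.5, 42.2, -57.5) top (array([535.9, 223.8]), 59.4, 39.1, -55.6)
clip_mid 0.5 11313 xy [210. 227.] ztop 0.0079 all (array([550.1, 255.2]), 374.6, 299.2, 89.5) top (array([550.1, 255.2]), 374.6, 299.2, 89.5)
filed0_mid 0.96 474 xy [341. 221.] ztop 0.101 all (array([565.2, -74.4]), 108.1, 16.8, -87.9) top (array([565.3, -73.7]), 106.4, 16.7, -88.2)
filed0_mid 0.69 719 xy [331. 125.] ztop 0.092 all (array([830.2, -62. ]), 110.7, 50.4, 46.7) top (array([818.2, -51.4]), 108.5, 17.4, 46.9)
```

View pics/t3.png

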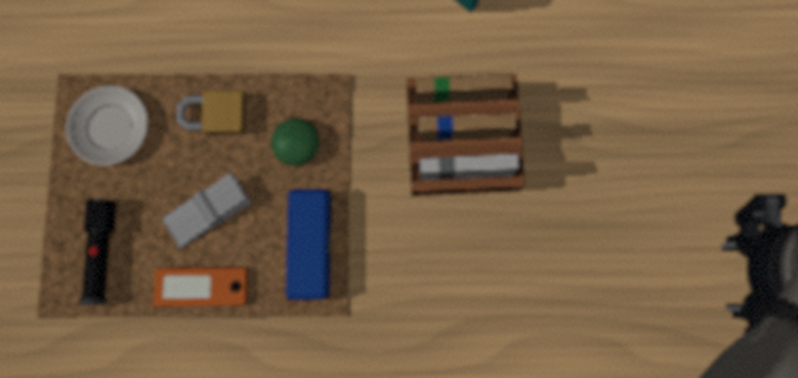

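View pics/w27.png

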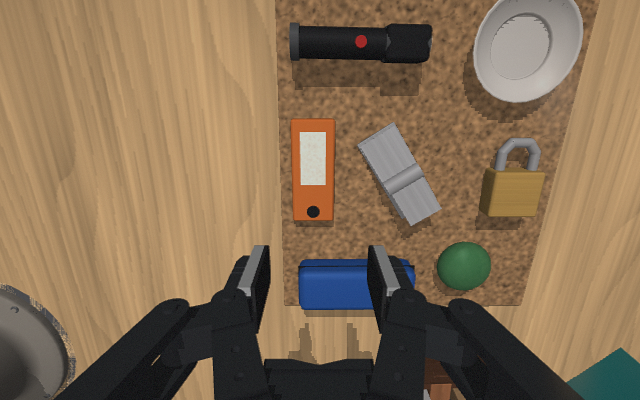

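The final top view shows the padlock (210,112), flashlight (97,250), key tag (200,287) and case (308,245) flat on the mat. None of them touches another thing. Saucer, pebble and clip are within about 1 mm of where they started. All three filed mailers read the same height. I hand the job in.

```bash
python3 -c "
from rig import bot
print(bot.job_done(), bot.sense()['time_s'])"
```

```text
the job is handed in; nothing more can be done
the job is handed in; nothing more can be done
```

I handed the job in after about 48 s of robot time, with everything where the task asked for it; the hand-in reports no verdict.

- **Mailers:** The blue-band mailer is in slot 1 and the green-band one in slot 2. Both tops read the same height as the white mailer (about 0.099 m), and both are within about 1.5 mm of slot centre.
- **Mat items:** The glasses case (0.484, 0.113), flashlight (0.477, 0.365), padlock (0.646, 0.238) and key tag (0.435, 0.243) lie flat on the mat, with clear gaps around each. All contact forces during lowering were about 12 N or less.
- **Knocked item:** The key tag was knocked aside during the run. I found it again and picked it up from its new place.
- **Things not to move:** In the top camera, the saucer, pebble, clip and white mailer are within about 1–4 mm of their first measurement, which is about the scatter of repeat readings. I left the turquoise look-alike alone.

No final check failed. The top camera read heights about 2 mm higher than the wrist camera, which matches the stated calibration error. The networks sometimes gave low-score false or missed detections, which I set aside using depth and size. Before lowering the padlock, I relied on earlier measurements for the pebble's position, because the hand hid it.

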